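# Tip grinding beads into a dish and hold the loupe over them at the focus mark

### The arm

A 7-joint arm with a two-finger parallel gripper is mounted at the origin on the work surface. World frame = base frame: x ahead of the robot, y to its left, z up, the work surface at z = 0. Lengths are in m, angles in rad, forces in N, time in s.
With the tool pointing down it reaches from about 0.425 to 0.925 m from the base axis. Payload 6.8 kg.
Tool frame: the origin (TCP) lies at the very end of the fingers, on their centre line; the grasp point (between the pads) lies 19 mm behind it; z points along the fingers, x is the direction in which the jaws open and shut, and the axes are right-handed (so a half turn about z gives the same grasp; the last joint's range is limited). The gripper opens to 85 mm and grips with 20 to 120 N. Pads are 22 mm wide; open, the fingers measure 114 mm over their backs; the gripper's body (76 mm by 85 mm) begins 54 mm behind the grasp point. The pads swing forward as they close: fully open they stand 13 mm farther back than shut.
Start: joints at [-1.298, 0.477, 0.022, 1.555, -0.011, 1.109, -0.083], TCP at [0.251, 0.627, 0.231] pointing down, gripper open.
Joint ranges: [-2.96, 2.96], [-0.34, 2.1], [-1.41, 1.46], [0.24, 2.44], [-1.37, 4.51], [0.17, 1.92], [-2.96, 2.96]. Speed limits (rad/s): [2.39, 2.39, 3.14, 3.14, 3.14, 3.14, 3.14].

### API

Orientations are given as a unit quaternion [w, x, y, z].
In Python, from station import bot gives the robot as it stands.
- The arm moves only by the shell command python3 -m creep 'ROWS' [FORCE]. ROWS is JSON, a list that holds one entry, the list of rows, each a list of 7 numbers: the shift along the tool's x, y, z in cm, then the turn, a rotation vector about the tool's x, y, z in rad, then the opening, from 0 (shut) to 1 (fully open). In form: [[[dx, dy, dz, wx, wy, wz, claw], ...]]. A call has 1 to 10 rows; each row is the pose to reach, as a shift and turn from the pose commanded when the call began, along the tool's axes at that moment; what a row does not reach only later rows make up. A row lasts 1/8 s, in which the tool goes at most 62.5 mm and 10.7 degrees, less where a joint would pass 70% of its speed; a pose out of reach is approached as far as the arm can. A call with a gripper value outside its range is refused whole. The fingers move at their own pace and stop on an object; FORCE is the grip in N (left out, the last holds). Time passes only in rows, so rows that repeat a pose let the fingers close. It gives the time, the measured TCP pose, the force and the opening at its end, in the units of the state.
- bot.get_obs(): the state, without advancing time (a new reading comes with each control period).
- bot.read_camera(name): name is "scene" or "side" or "wrist"; returns (picture, depth): 400x640x3 uint8, blue, green, red; 400x640 float32, m along the optical axis (not along the pixel's ray), 0 where there is no reading.
- bot.calibration(name): a dict with "mtx" (3x3 intrinsics, pixels), "dist_coeffs" ([k1, k2, p1, p2, k3] as OpenCV has them; the pictures are not rectified), "rvec" (rotation vector, rad) and "tvec" (3), from world to camera coordinates, as OpenCV has them. Camera axes: x right, y down, z forward; pixel columns grow to the right and rows downward; lengths in m; the calibration is good to about 2 mm. A picture is of the moment at which its call begins: read the wrist's pose just before it. calibration takes no time and is no camera call; for the wrist camera it gives the pose at the moment of the call.
- bot.hand_in(): hands the job in, once; it reports no verdict.
Trained networks look in the newest picture that a camera, given by its name, has taken for a name from the list of things; names that differ only in an ending like _2 or _b are one class to them, and where a whole thing is asked for, a point or a joint stands for the part that bears it (a point fixed in the world has none). Each returns a list of dicts, best first, with "p" (0 to 1); they miss things now and then, are a little off and sometimes report something else, mostly with a low value. They report only what shows in the picture. A call takes as long as a camera call. They do not tell look-alikes from the thing itself.
- bot.find_in(camera, label): "xy" ([column, row] in pixels, amid what is visible of it).
- bot.silhouettes(camera, label): "mask" (400x640 bool, what is visible of it) and "xy" ([column, row] in pixels, amid what is visible of it).
The state is a dict: "t": time; "q": joint angles; "joint_vel": joint speeds; "joint_torque": joint torques, N m; "eef_pos": TCP position; "tool_rot": TCP orientation; "contact_force": force on the tool from outside, world axes, zero at the start; "torque": the same for the moment, N m; "gripper_width": opening from 0.0 (shut) to 1.0 (fully open).
Only numpy, scipy, OpenCV 4.12 (cv2) and the standard library are available. Lean on these libraries where they do the work, as an engineer would, in place of code of your own. Each camera call takes 0.05 s, during which the arm holds its last target.

### The job

Inspect the grinding beads: pick up the orange cup by its white fin, tip all six white beads out of it into the black dish without touching them with the gripper, and stand the empty cup upright back on the bench. Then take the loupe by its blue handle and finish while holding it still above the dish, right side up and level, the lens centred over the dish and at the height of the yellow ring on the gauge post. Do not shift the yellow ring, the brass weight or the glass vial.

Things in the scene. Friction and masses are not known exactly. Their poses are not given: they have to be found in the camera images.
- cup: Loose orange flared cup, about 110 g, on the bench; origin at the centre of its underside, z up. Round mouth of outer radius 47 mm, rim 31 mm up; walls 3 mm thick, flaring 43 degrees from the cup's axis; inner floor 7 mm up, 18 mm in radius; foot disc 32 mm in radius. A white grip fin stands on its +x side; beads roll out over the opposite (-x) rim when it is tipped 60 to 75 degrees.
- cup_grip (a point): Point to grip in the cup's upright white fin, at cup x = 62 mm, y = 0, z = 58 mm; same axes as the cup. The fin stands outside the rim: 10 mm thick (along y, the line to close the fingers), from x = 43 to 79 mm and z = 22 to 76 mm.
- dish (a point): Centre of the inner floor of the fixed black dish, 12 mm above the bench. Inner radius 32 mm at the floor, 56 mm at the rim; the rim's top is 36 mm above this point, its outer radius 60 mm. z up, +y points to the gauge post.
- stand: Fixed aluminium base plate, 8 mm thick (x -65 to 65 mm, y -70 to 140 mm), carrying dish and gauge post; origin on the bench straight below the dish's centre, same axes as dish. The post stands at y = 125 mm, is 10 mm thick and ends 175 mm above the bench.
- focus_mark (a point): Centre of the yellow ring (26 mm diameter, 8 mm high) on the gauge post: its height is the height at which the lens's mid-plane must be held (110 to 155 mm above the bench, different each time). z up. The ring slides on the post if pushed with more than about 3 N.
- loupe: Loose loupe (hand lens), about 120 g, right side up on a black rubber rest block (96 mm along x by 90 mm, 30 mm high; the blue handle overhangs the block freely). Origin at the centre of the underside of the round lens frame, z up; the handle runs along the loupe's -x, ending at x = -127 mm.
- lens (a point): Centre of the loupe's lens, 9 mm above the underside; frame 72 mm across, 18 mm high, with a clear lens in it. Same axes as the loupe.
- loupe_grip (a point): Point to grip in the blue handle, on its centre line at loupe x = -85 mm, at the same height as the lens centre. The handle here is 16 mm wide (loupe y), 18 mm high, from x = -49 to -127 mm; at the start its underside is 30 mm above the bench.
- bead0: White ceramic grinding bead, a 16 mm ball of 13 g, origin at its centre; starts in the cup.
- bead1: White ceramic grinding bead, a 16 mm ball of 13 g, origin at its centre; starts in the cup.
- bead2: White ceramic grinding bead, a 16 mm ball of 13 g, origin at its centre; starts in the cup.
- bead3: White ceramic grinding bead, a 16 mm ball of 13 g, origin at its centre; starts in the cup.
- bead4: White ceramic grinding bead, a 16 mm ball of 13 g, origin at its centre; starts in the cup.
- bead5: White ceramic grinding bead, a 16 mm ball of 13 g, origin at its centre; starts in the cup.
- weight: Bystander: brass weight, 28 mm diameter, 32 mm high; origin at its underside. Stands between robot and dish.
- vial: Bystander: small glass vial with blue cap, 30 mm diameter, 45 mm high; origin at its underside. Stands between robot and dish.
There are look-alikes about, which are no part of the job. What is shaped like the cup but pink is not meant. What is shaped like the loupe but pink is not meant.

How it is judged:
By the outcome, as a careful person would: the job done as asked, in the order asked, and still so for the second after the job is handed in, while the arm keeps its last pose, push and grip.
It also fails if it takes over 72 s, if anything falls off the work surface, if the arm or the gripper's body presses on something with over 40 N, if the wrist force passes 120 N, or if a joint passes its speed limit or range.

## Working session

There is one attempt and no reset: what is moved stays moved. The work goes in short steps, Python scripts to look and compute and a shell command to move; the robot and the scene stay as the last step left them, time stands still between calls to the robot, and variables do not carry over. Pictures are saved under pics/ and viewed, and the job is handed in when it is done.

```bash
ls -la; mkdir -p pics; python3 - <<'E'
from station import bot
import cv2
print(bot.get_obs())
for n in ["scene","side","wrist"]:
    im,d=bot.read_camera(n); cv2.imwrite(f"pics/{n}0.png",im)
    c=bot.calibration(n); print(n,c)
E
```

```text
total 12
drwxr-xr-x  3 agent agent 4096 Dec  6 16:44 .
drwxr-xr-x 23 root  root  4096 Dec  6 16:44 ..
drwxr-xr-x  2 agent agent 4096 Dec  6 16:44 pics
{'t': 0.0, 'q': array([-1.29806178,  0.47776461,  0.02231971,  1.55647093, -0.01147413,
        1.10927608, -0.08308508]), 'joint_vel': array([ 0.00152252,  0.00121838,  0.00095398, -0.00033132,  0.0009958 ,
       -0.00097949, -0.00019247]), 'joint_torque': array([ 1.55887506e-04, -5.96440387e+01,  1.60799559e+00, -2.81205332e+01,
        1.24659602e-02,  9.08368849e-03,  2.68629556e-06]), 'eef_pos': array([0.25068326, 0.62608464, 0.2303409 ]), 'tool_rot': array([ 5.60720713e-04,  8.28140476e-01,  5.60519893e-01, -6.98190558e-04]), 'contact_force': array([-0.46842578,  0.50746052,  0.07738626]), 'torque': array([-0.03424861, -0.01599103,  0.01491467]), 'gripper_width': 1.0030288828801175}
scene {'mtx': array([[421.49468847,   0.        , 321.90215209],
       [  0.        , 421.49468847, 195.37772583],
       [  0.        ,   0.        ,   1.        ]]), 'dist_coeffs': array([0.0331438, 0.       , 0.       , 0.       , 0.       ]), 'rvec': array([ 1.19638331,  2.1107567 , -1.09736795]), 'tvec': array([ 0.25756611, -0.12369483,  1.41717071])}
side {'mtx': array([[438.53921594,   0.        , 319.37679802],
       [  0.        , 438.53921594, 200.27211191],
       [  0.        ,   0.        ,   1.        ]]), 'dist_coeffs': array([-0.09115147,  0.        ,  0.        ,  0.        ,  0.        ]), 'rvec': array([ 2.15749493, -0.54077132,  0.25455904]), 'tvec': array([-0.39889828,  0.18349448,  1.03671233])}
wrist {'mtx': array([[346.7036936 ,   0.        , 321.30746679],
       [  0.        , 346.7036936 , 201.40439677],
       [  0.        ,   0.        ,   1.        ]]), 'dist_coeffs': array([0.01291579, 0.        , 0.        , 0.        , 0.        ]), 'rvec': array([-2.40135095, -1.62648643, -0.22834399]), 'tvec': array([-0.67471399, -0.03731239,  0.37885108])}
```

View pics/scene0.png

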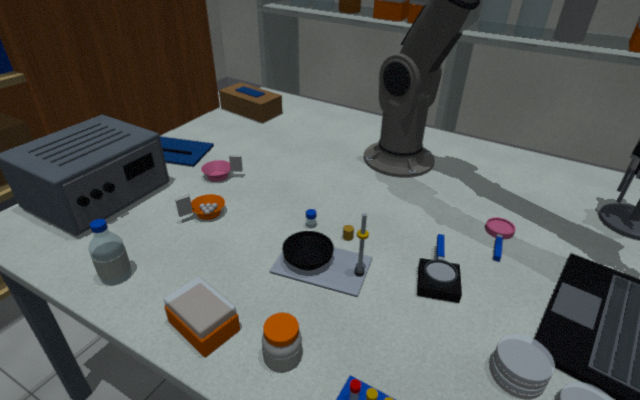

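View pics/side0.png

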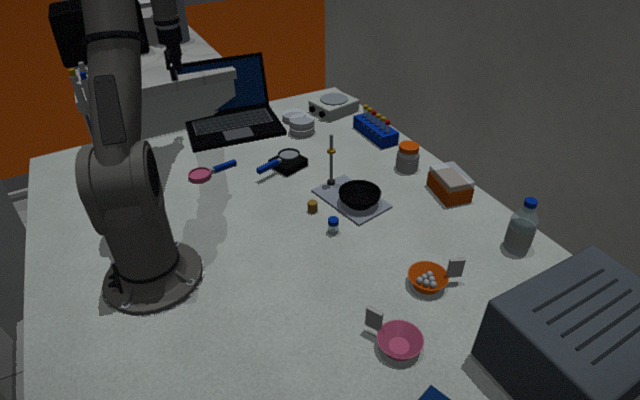

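View pics/wrist0.png

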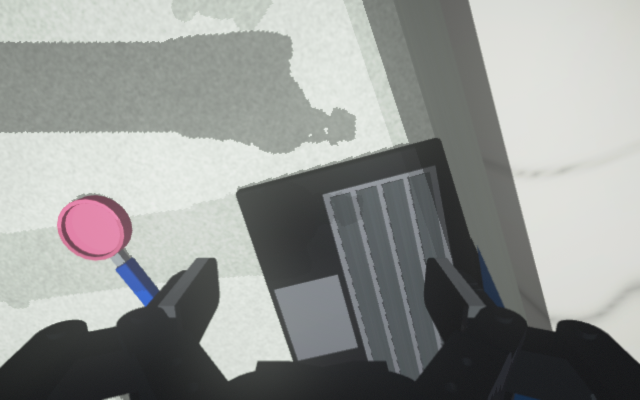

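The scene view shows the orange cup at (208,207) with its fin at (183,206), the dish at (308,250), the post at (363,245), the loupe lens at (440,272) and handle at (441,247), the weight at (348,232) and the vial at (311,217). The side view shows all of them too. The pink look-alikes are at (217,170) and (500,228).

```bash
cat > h.py <<'E'
import numpy as np, cv2
from scipy.spatial.transform import Rotation as R
from station import bot
def deproj(cal,uv,depth):
    uv=np.asarray(uv,float).reshape(-1,1,2)
    n=cv2.undistortPoints(uv,cal["mtx"],cal["dist_coeffs"]).reshape(-1,2)
    pc=np.c_[n,np.ones(len(n))]*np.asarray(depth).reshape(-1,1)
    Rm=cv2.Rodrigues(cal["rvec"])[0]
    return (pc-cal["tvec"])@Rm
def ray_at_z(cal,uv,z):
    Rm=cv2.Rodrigues(cal["rvec"])[0]
    c=-Rm.T@cal["tvec"]; p=deproj(cal,uv,np.ones(np.asarray(uv).size//2))-c
    return c+p*((z-c[2])/p[:,2:3])
def cloud(cal,mask,d):
    v,u=np.nonzero(mask&(d>0)); return deproj(cal,np.c_[u,v],d[v,u]),np.c_[u,v]
def proj(cal,P):
    return cv2.projectPoints(np.asarray(P,float).reshape(-1,1,3),cal["rvec"],cal["tvec"],cal["mtx"],cal["dist_coeffs"])[0].reshape(-1,2)
def q2R(q): return R.from_quat([q[1],q[2],q[3],q[0]])
E
python3 - <<'E'
from h import *
np.set_printoptions(precision=4,suppress=True)
for n in ["scene","side"]:
    im,d=bot.read_camera(n); c=bot.calibration(n)
    np.savez(f"{n}0.npz",im=im,d=d)
    for l in ["cup","cup_grip","dish","stand","focus_mark","loupe","lens","loupe_grip","weight","vial","bead0"]:
        try: s=bot.silhouettes(n,l)
        except Exception as e: print(l,e); continue
        for k,r in enumerate(s[:3 if l!="bead0" else 6]):
            P,uv=cloud(c,r["mask"],d)
            if len(P)==0: print(n,l,"empty");continue
            np.save(f"m_{n}_{l}_{k}.npy",r["mask"])
            print(n,l,round(r["p"],2),np.round(r["xy"],1),len(P),np.median(P,0),"min",np.percentile(P,3,axis=0),"max",np.percentile(P,97,axis=0))
print(bot.get_obs()["t"])
E
```

```text
scene cup 0.78 [224.5 164.9] 683 [ 0.3842 -0.4282  0.0238] min [ 0.3619 -0.4767  0.0028] max [ 0.4362 -0.3688  0.0742]
scene cup_grip 0.9 [203.2 204.8] 796 [ 0.5755 -0.3469  0.0263] min [ 0.5183 -0.3697  0.003 ] max [ 0.6303 -0.2961  0.0755]
scene cup_grip 0.69 [220.9 167.3] 688 [ 0.3843 -0.4303  0.0242] min [ 0.3625 -0.4786  0.0031] max [ 0.4369 -0.3688  0.0742]
scene dish 0.9 [321.6 262.2] 4192 [0.5789 0.0457 0.0103] min [ 0.5157 -0.0488  0.006 ] max [0.6448 0.1368 0.1265]
scene stand 0.68 [318.7 262.6] 4169 [0.5785 0.0458 0.0103] min [ 0.5149 -0.0484  0.0061] max [0.6441 0.1363 0.1244]
scene stand 0.39 [444.  270.4] 955 [0.4891 0.285  0.0433] min [0.3919 0.2566 0.0339] max [0.5294 0.3215 0.05  ]
scene loupe 0.77 [498.  231.3] 844 [0.2385 0.3742 0.0123] min [ 0.1699  0.3347 -0.0009] max [0.3436 0.4    0.0197]
scene loupe 0.72 [438.6 270.8] 991 [0.4884 0.2834 0.0433] min [0.3865 0.2534 0.0327] max [0.5292 0.3219 0.0499]
scene lens 0.65 [498.  230.6] 749 [0.2385 0.3746 0.0132] min [0.1878 0.3364 0.0007] max [0.3435 0.3986 0.0198]
scene lens 0.59 [443.1 267.8] 1010 [0.4883 0.2831 0.04
[... 1690 characters left out ...]
rip 0.83 [205.9 171.4] 439 [0.2312 0.373  0.0135] min [0.1867 0.3326 0.0044] max [0.3332 0.4012 0.0208]
side loupe_grip 0.71 [286.1 159.6] 454 [0.4761 0.2707 0.0435] min [0.3774 0.2487 0.0335] max [0.5227 0.3217 0.0502]
side vial 0.55 [332.6 224. ] 187 [ 0.4541 -0.0718  0.0339] min [ 0.4441 -0.0778  0.0049] max [ 0.4682 -0.0533  0.0476]
side bead0 0.56 [417.2 278.9] 29 [ 0.5366 -0.3231  0.023 ] min [ 0.5325 -0.3262  0.0167] max [ 0.5424 -0.3161  0.0265]
side bead0 0.47 [427.2 283. ] 41 [ 0.5467 -0.3358  0.0225] min [ 0.541  -0.3412  0.014 ] max [ 0.5541 -0.3284  0.0249]
side bead0 0.41 [431.5 282. ] 32 [ 0.5571 -0.3502  0.0218] min [ 0.5525 -0.3535  0.0163] max [ 0.5633 -0.3434  0.0259]
1.35
```

```bash
python3 - <<'E'
from h import *
from scipy.optimize import least_squares
np.set_printoptions(precision=4,suppress=True)
def circ(P,r0=None):
    f=lambda p: np.hypot(P[:,0]-p[0],P[:,1]-p[1])-(r0 or p[2])
    return least_squares(f,[*P[:,:2].mean(0),0.04],loss='soft_l1',f_scale=.002).x
for n in ["scene","side"]:
    z=np.load(f"{n}0.npz");im,d=z["im"],z["d"];c=bot.calibration(n)
    P,uv=cloud(c,d>0,d); rgb=im[uv[:,1],uv[:,0]].astype(int)
    b,g,r=rgb.T
    box=lambda lo,hi: np.all((P>lo)&(P<hi),1)
    cup=box([.48,-.42,.002],[.68,-.24,.1])
    fin=P[cup&(P[:,2]>.042)]
    rim=P[cup&(P[:,2]>.027)&(P[:,2]<.034)&(r>1.6*b)]
    cc=circ(rim,.046); fm=fin[:,:2].mean(0); 
    print(n,"rim",len(rim),circ(rim),cc[:2],"fin",len(fin),fm,fin[:,2].max())
    dirs=fm-cc[:2]; print(" ang by centroid",np.degrees(np.arctan2(*dirs[::-1])),np.linalg.norm(dirs))
    q=fin[:,:2]-fm; w,V=np.linalg.eigh(q.T@q/len(q)); print(" pca ang",np.degrees(np.arctan2(V[1,1],V[0,1])),np.sqrt(w))
    dz=box([.48,-.1,.044],[.68,.09,.055])
    print(" dish rim",dz.sum(),circ(P[dz]))
    post=box([.5,.09,.06],[.68,.19,.2]); print(" post",P[post].mean(0),P[post,2].max())
    ye=post&(r>120)&(g>90)&(b<90); print(" ring",ye.sum(),P[ye].mean(0),np.percentile(P[ye,2],[0,5,50,95,100]))
    lo=box([.35,.2,.02],[.6,.35,.07]); 
    h=lo&(b>1.6*r)&(b>60); print(" handle",h.sum(),P[h].mean(0),P[h].min(0),P[h].max(0))
    q=P[h][:,:2];m=q.mean(0);w,V=np.linalg.eigh(np.cov((q-m).T));print("  dir",np.degrees(np.arctan2(V[1,1],V[0,1])))
    fr=lo&(P[:,2]>.043)&~h&(P[:,0]>.43); print(" frame",fr.sum(),circ(P[fr]),circ(P[fr],.034),P[fr].min(0),P[fr].max(0))
    for nm,lo_,hi_ in [("weight",[.43,.02,.026],[.49,.07,.04]),("vial",[.43,-.1,.035],[.49,-.03,.055])]:
        k=box(lo_,hi_); print(nm,k.sum(),P[k].mean(0),P[k].min(0),P[k].max(0))
    be=cup&(b>120)&(P[:,2]<.04)&(P[:,2]>.01); print(" beads",be.sum(),P[be].mean(0))
E
```

```text
scene rim 131 [ 0.5598 -0.328   0.0432] [ 0.5614 -0.327 ] fin 192 [ 0.6172 -0.3501] 0.07886273147437652
 ang by centroid -22.454019828222545 0.06042914236764674
 pca ang 155.9738891200356 [0.0024 0.0106]
 dish rim 302 [0.5836 0.0039 0.0574]
 post [0.5625 0.1275 0.1232] 0.17637246255861513
 ring 42 [0.5614 0.1282 0.1273] [0.1237 0.1256 0.1272 0.1293 0.1357]
 handle 173 [0.415  0.2645 0.0473] [0.3719 0.2458 0.0365] [0.4495 0.2816 0.0509]
  dir -162.06092292979162
 frame 376 [0.4959 0.2903 0.0321] [0.4957 0.2901 0.04  ] [0.4431 0.2553 0.043 ] [0.5313 0.3258 0.0512]
weight 74 [0.4556 0.0434 0.0313] [0.4408 0.0296 0.0261] [0.4681 0.0548 0.0351]
vial 89 [ 0.464  -0.0624  0.0432] [ 0.4462 -0.078   0.0351] [ 0.4761 -0.0505  0.0471]
 beads 53 [ 0.5622 -0.327   0.0231]
side rim 225 [ 0.5566 -0.3284  0.0434] [ 0.5555 -0.3296] fin 218 [ 0.6105 -0.3548] 0.0798605856821116
 ang by centroid -24.583108894705507 0.060536321363737045
 pca ang 153.9775845184939 [0.0025 0.0104]
 dish rim 197 [0.5796 0.0033 0.0575]
 post [0.5556 0.1238 0.1221] 0.17842388760582475
 ring 9 [0.5588 0.1291 0.1272] [0.1255 0.1257 0.1271 0.1289 0.129 ]
 handle 84 [0.4089 0.2637 0.0472] [0.3726 0.2466 0.0289] [0.4504 0.3101 0.0522]
  dir -158.1827316833482
 frame 166 [0.4912 0.2877 0.0322] [0.4912 0.2877 0.04  ] [0.4325 0.2527 0.043 ] [0.5267 0.3276 0.0527]
weight 60 [0.4501 0.0403 0.0316] [0.4374 0.0285 0.0266] [0.4649 0.0574 0.0354]
vial 90 [ 0.4558 -0.0665  0.044 ] [ 0.4434 -0.0777  0.0358] [ 0.4703 -0.0498  0.0483]
 beads 57 [ 0.5567 -0.3288  0.0248]
```

```bash
cat >> h.py <<'E'
CUP=np.array([.5587,-.328]); CUPH=-24.
DISH=np.array([.5815,.0035])
def Rtool(head,tilt=0):
    Rc=R.from_euler('z',head,degrees=True)*R.from_euler('y',-tilt,degrees=True)
    return Rc*R.from_matrix(np.array([[0,1,0],[1,0,0],[0,0,-1.]]))   # columns: x_t=y_c,y_t=x_c,z_t=-z_c
def Rcup(head,tilt=0): return R.from_euler('z',head,degrees=True)*R.from_euler('y',-tilt,degrees=True)
def row(pos,Rt,o=None):
    o=o or bot.get_obs(); R0=q2R(o["tool_rot"])
    s=R0.inv().apply(np.asarray(pos)-o["eef_pos"])*100
    w=(R0.inv()*Rt).as_rotvec()
    return np.r_[s,w]
def show(*a):
    print(", ".join("%.2f"%v for v in a[0][:3]),"|",", ".join("%.3f"%v for v in a[0][3:]))
def st():
    o=bot.get_obs(); np.set_printoptions(precision=4,suppress=True)
    print("t",round(o["t"],2),"pos",o["eef_pos"],"q",o["q"],"F",o["contact_force"],"w",round(o["gripper_width"],3))
    M=q2R(o["tool_rot"]).as_matrix(); print("yaw x",np.degrees(np.arctan2(M[1,0],M[0,0])),"z",M[:,2])
E
python3 - <<'E'
from h import *
st()
g=Rcup(CUPH).apply([.062,0,0])
show(row([CUP[0]+g[0],CUP[1]+g[1],.20],Rtool(CUPH)))
print(CUP+g[:2])
E
```

```text
t 1.35 pos [0.2509 0.6267 0.2313] q [-1.2981  0.477   0.0224  1.5554 -0.0115  1.1093 -0.0831] F [ 0.0471  0.0529 -0.6855] w 1.001
yaw x 68.1802487611954 z [ 0.      0.0001 -1.    ]
-77.42, 70.26, 3.13 | -0.000, -0.000, 0.038
[ 0.6153 -0.3532]
```

```bash
python3 -m creep '[[[-39,35,1.5,0,0,0.02,1],[-39,35,1.5,0,0,0.02,1],[-39,35,1.5,0,0,0.02,1],[-39,35,1.5,0,0,0.02,1],[-39,35,1.5,0,0,0.02,1],[-39,35,1.5,0,0,0.02,1],[-60,54.5,2.3,0,0,0.03,1],[-60,54.5,2.3,0,0,0.03,1],[-77.4,70.3,3.1,0,0,0.038,1],[-77.4,70.3,3.1,0,0,0.038,1]]]'; python3 - <<'E'
from h import *
st()
show(row([.6153,-.3532,.20],Rtool(CUPH)))
E
```

```text
t: 2.6
eef_pos: [0.4684, 0.039, 0.2137]
tool_rot: [0.0, 0.839, 0.545, 0.001]
contact_force: [1.5, 0.0, -0.6]
gripper_width: 1.002
t 2.6 pos [0.4684 0.039  0.2137] q [-0.54    0.1559  0.3624  2.069  -0.0695  0.9263  1.0124] F [ 1.5025  0.0204 -0.6251] w 1.002
yaw x 66.01953020565412 z [ 0.0014  0.0007 -1.    ]
-29.87, 29.36, 1.36 | 0.001, -0.001, 0.000
```

```bash
python3 -m creep '[[[-29.9,29.4,1.4,0,0,0,1],[-29.9,29.4,1.4,0,0,0,1],[-29.9,29.4,1.4,0,0,0,1],[-29.9,29.4,1.4,0,0,0,1],[-29.9,29.4,1.4,0,0,0,1],[-29.9,29.4,1.4,0,0,0,1],[-29.9,29.4,1.4,0,0,0,1],[-29.9,29.4,1.4,0,0,0,1],[-29.9,29.4,1.4,0,0,0,1]]]'; python3 - <<'E'
from h import *
im,d=bot.read_camera("wrist"); c=bot.calibration("wrist"); st()
np.savez("wrist1.npz",im=im,d=d)
P,uv=cloud(c,d>0,d); b,g,r=im[uv[:,1],uv[:,0]].astype(int).T
near=np.hypot(P[:,0]-.559,P[:,1]+.328)<.12
fin=P[near&(P[:,2]>.07)&(P[:,2]<.085)]; print("fintop",len(fin),fin.mean(0),fin.min(0),fin.max(0))
q=fin[:,:2]-fin[:,:2].mean(0);w,V=np.linalg.eigh(q.T@q/len(q));print(np.degrees(np.arctan2(V[1,1],V[0,1])),np.sqrt(w*12))
rim=P[near&(P[:,2]>.027)&(P[:,2]<.034)&(r>1.6*b)]
from scipy.optimize import least_squares
f=lambda p: np.hypot(rim[:,0]-p[0],rim[:,1]-p[1])-.0455
print(len(rim),least_squares(f,CUP,loss='soft_l1',f_scale=.002).x)
cv2.imwrite("pics/wrist1.png",im)
E
```

```text
t: 3.72
eef_pos: [0.6148, -0.3512, 0.1988]
tool_rot: [-0.001, 0.839, 0.545, 0.0]
contact_force: [-0.4, 1.0, 0.2]
gripper_width: 1.001
t 3.77 pos [ 0.615  -0.3505  0.199 ] q [ 0.1197  0.5976  0.4758  1.5222 -0.2954  1.0944  1.8145] F [0.2357 1.0441 0.1168] w 0.997
yaw x 66.07767882130356 z [-0.0001  0.0013 -1.    ]
fintop 557 [ 0.6131 -0.3508  0.0766] [ 0.5967 -0.3623  0.0704] [ 0.6315 -0.3403  0.0788]
156.86473159694086 [0.0099 0.0358]
2595 [ 0.5592 -0.3272]
```

View pics/wrist1.png

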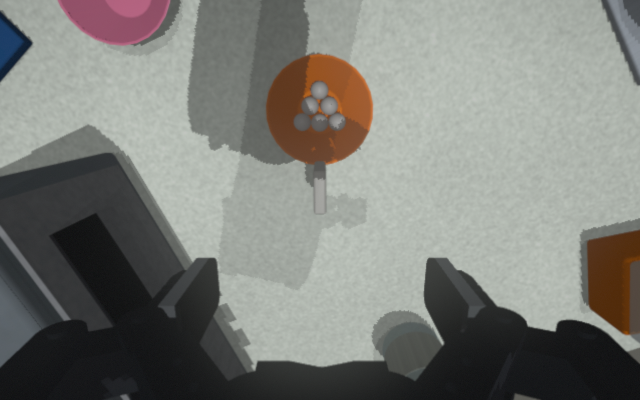

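```bash
python3 - <<'E'
from h import *
c=bot.calibration("wrist"); o=bot.get_obs(); Rm=cv2.Rodrigues(c["rvec"])[0]; cp=-Rm.T@c["tvec"]
R0=q2R(o["tool_rot"]); print("cam in tool mm",R0.inv().apply(cp-o["eef_pos"])*1000,"cam z in tool",R0.inv().apply(Rm[2]))
for n in ["scene","side"]:
    z=np.load(f"{n}0.npz");d=z["d"];P,uv=cloud(bot.calibration(n),d>0,d)
    k=(P[:,2]>.05)&(np.hypot(P[:,0]-.614,P[:,1]+.351)<.3)&(np.hypot(P[:,0]-.614,P[:,1]+.351)>.06)
    Q=Rtool(-23.4).inv().apply(P[k]-[.614,-.351,0])
    for lo in range(-300,300,40):
        m=(Q[:,0]*1000>lo)&(Q[:,0]*1000<lo+40)
        if m.sum(): print(n,"tx",lo,"ty",(Q[m,1].min()*1000).round(),(Q[m,1].max()*1000).round(),"zmax",P[k][m,2].max().round(3))
show(row([.6140,-.3510,.039],Rtool(-23.4)))
E
```

```text
cam in tool mm [   0.27966734  -69.31115599 -143.26004196] cam z in tool [7.15422149e-04 2.76455247e-01 9.61026526e-01]
scene tx -300 ty 9.0 144.0 zmax 0.175
scene tx -260 ty -17.0 200.0 zmax 0.177
scene tx -220 ty -26.0 239.0 zmax 0.176
scene tx -180 ty -5.0 262.0 zmax 0.177
scene tx -140 ty -221.0 271.0 zmax 0.173
scene tx -100 ty 145.0 259.0 zmax 0.173
scene tx 60 ty 174.0 238.0 zmax 0.153
scene tx 100 ty 170.0 238.0 zmax 0.153
scene tx 260 ty 74.0 97.0 zmax 0.076
side tx -300 ty -3.0 147.0 zmax 0.176
side tx -260 ty -20.0 203.0 zmax 0.177
side tx -220 ty -28.0 237.0 zmax 0.176
side tx -180 ty 20.0 264.0 zmax 0.175
side tx -140 ty -224.0 267.0 zmax 0.175
side tx -100 ty 200.0 255.0 zmax 0.173
side tx 60 ty 166.0 233.0 zmax 0.153
side tx 100 ty 167.0 215.0 zmax 0.153
side tx 260 ty -143.0 99.0 zmax 0.075
-0.11, -0.06, 16.00 | -0.001, -0.001, -0.009
```

The wrist view shows the cup at (320,107) with all six beads in it. The fin is at (320,188), midway between the open fingers, and it measures 10 × 36 mm as it should. Next I descend.

```bash
python3 -m creep '[[[-0.1,-0.05,4,0,0,-0.009,1],[-0.1,-0.05,8,0,0,-0.009,1],[-0.1,-0.05,11,0,0,-0.009,1],[-0.1,-0.05,13.5,0,0,-0.009,1],[-0.1,-0.05,15,0,0,-0.009,1],[-0.1,-0.05,16,0,0,-0.009,1],[-0.1,-0.05,16,0,0,-0.009,1]]]'; python3 - <<'E'
from h import *
st(); show(row([.6140,-.3510,.039],Rtool(-23.4)))
E
```

```text
t: 4.65
eef_pos: [0.614, -0.3522, 0.0392]
tool_rot: [-0.0, 0.836, 0.549, 0.0]
contact_force: [0.8, -0.9, -0.5]
gripper_width: 0.996
t 4.65 pos [ 0.614  -0.3522  0.0392] q [ 0.1708  0.7692  0.3983  1.618  -0.3741  0.8311  1.8846] F [ 0.753  -0.9395 -0.4992] w 0.996
yaw x 66.54450643480995 z [-0.0002  0.0004 -1.    ]
0.11, -0.04, 0.02 | -0.000, -0.000, -0.001
```

```bash
python3 -m creep '[[[0.1,0,0,0,0,0,0.3],[0.1,0,0,0,0,0,0],[0.1,0,0,0,0,0,0],[0.1,0,0,0,0,0,0],[0.1,0,0,0,0,0,0],[0.1,0,0,0,0,0,0],[0.1,0,0,0,0,0,0],[0.1,0,0,0,0,0,0]]]' 90; python3 - <<'E'
from h import *
st()
E
```

```text
t: 5.65
eef_pos: [0.6143, -0.3519, 0.0395]
tool_rot: [0.0, 0.836, 0.548, 0.0]
contact_force: [-1.2, 0.2, 4.5]
gripper_width: 0.104
t 5.65 pos [ 0.6143 -0.3519  0.0395] q [ 0.1697  0.7689  0.3988  1.6179 -0.3741  0.8311  1.8834] F [-1.2179  0.1909  4.4845] w 0.104
yaw x 66.51779142339862 z [ 0.0001 -0.0002 -1.    ]
```

```bash
python3 -m creep '[[[0,0,-0.4,0,0,0,0],[0,0,-1.2,0,0,0,0],[0,0,-2.4,0,0,0,0],[0,0,-4,0,0,0,0],[0,0,-6,0,0,0,0],[0,0,-8,0,0,0,0],[0,0,-9.6,0,0,0,0],[0,0,-10.8,0,0,0,0],[0,0,-11.6,0,0,0,0],[0,0,-12,0,0,0,0]]]'; python3 - <<'E'
from h import *
st()
im,d=bot.read_camera("wrist"); cv2.imwrite("pics/wrist2.png",im)
im,d=bot.read_camera("side"); cv2.imwrite("pics/side2.png",im)
E
```

```text
t: 6.9
eef_pos: [0.6143, -0.3517, 0.1594]
tool_rot: [-0.0, 0.836, 0.548, -0.0]
contact_force: [-1.0, -1.4, -2.1]
gripper_width: 0.101
t 6.9 pos [ 0.6143 -0.3517  0.1594] q [ 0.1306  0.6344  0.46    1.5559 -0.313   1.0252  1.8377] F [-0.9522 -1.4465 -2.1472] w 0.101
yaw x 66.51829618969431 z [-0.0001  0.0001 -1.    ]
```

View pics/wrist2.png

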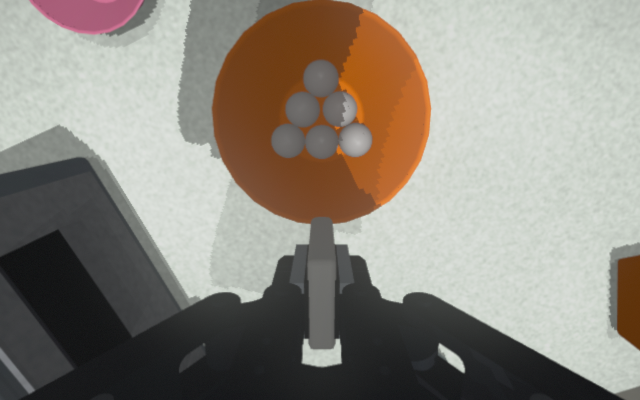

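View pics/side2.png

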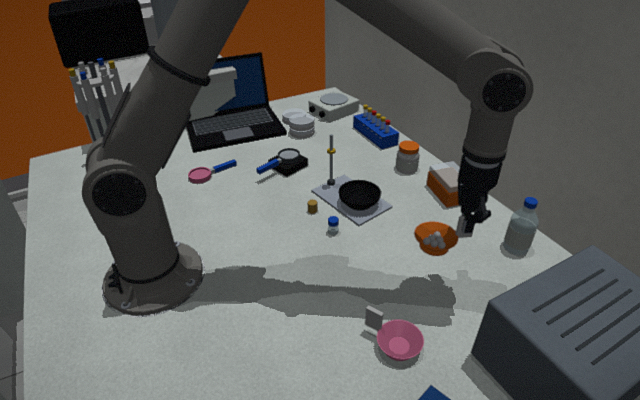

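The side view shows the cup lifted level at (435,237). The wrist view shows six beads in it around (320,110). Before pouring I'll fit a kinematic model to the logged poses and check that the tilted pose is reachable.

```bash
cat > kin.py <<'E'
from h import *
from scipy.optimize import least_squares
import itertools
D=[([-1.2981,.477,.0224,1.5554,-.0115,1.1093,-.0831],[.2509,.6267,.2313],68.18),
([-.54,.1559,.3624,2.069,-.0695,.9263,1.0124],[.4684,.039,.2137],66.02),
([.1197,.5976,.4758,1.5222,-.2954,1.0944,1.8145],[.615,-.3505,.199],66.08),
([.1708,.7692,.3983,1.618,-.3741,.8311,1.8846],[.614,-.3522,.0392],66.54),
([.1306,.6344,.46,1.5559,-.313,1.0252,1.8377],[.6143,-.3517,.1594],66.52)]
RD=[Rtool(y-90) for _,_,y in D]
def fk(q,p,s):
    # p: yaw0,d1,L1,L2,L3,y2,y4
    r=R.from_euler('z',p[0]); x=np.array([0,0,p[1]])
    r=r*R.from_euler('z',s[0]*q[0]); r=r*R.from_euler('y',q[1])
    x=x+r.apply([p[7],p[5],p[2]]); r=r*R.from_euler('z',s[1]*q[2])*R.from_euler('y',q[3])
    x=x+r.apply([p[8],p[6],p[3]]); r=r*R.from_euler('z',s[2]*q[4])*R.from_euler('y',q[5])
    x=x+r.apply([0,0,p[4]]); r=r*R.from_euler('z',s[3]*q[6]+p[9])
    return x,r
def res(p,s):
    o=[]
    for (q,x,_),rr in zip(D,RD):
        a,b=fk(q,p,s); o+=list((a-x)*10)+list((b.inv()*rr).as_rotvec())
    return np.r_[o,(p[5:9])*.05,(p[4]-.25)*.01,(p[2]-.45)*.001]
if __name__=="__main__":
    best=[]
    for s in itertools.product([1,-1],repeat=4):
      for y in [0,np.pi]:
       for y7 in [0,1.57,-1.57,3.14]:
        f=least_squares(res,[y,.35,.45,.5,.25,0,0,0,0,y7],args=(s,)); best.append((f.cost,s,f.x))
    best.sort(key=lambda t:t[0])
    np.set_printoptions(precision=4,suppress=True)
    for b in best[:4]: print(b)
E
python3 kin.py
```

```text
(np.float64(5.380618288536851e-06), (-1, -1, -1, -1), array([-0.0001,  0.2327,  0.5418,  0.4725,  0.2725, -0.0305, -0.0317,
        0.0001,  0.0001, -3.1416]))
(np.float64(5.380618288537494e-06), (-1, -1, -1, -1), array([-0.0001,  0.2327,  0.5418,  0.4725,  0.2725, -0.0305, -0.0317,
        0.0001,  0.0001, -3.1416]))
(np.float64(5.3806182885380904e-06), (-1, -1, -1, -1), array([ 6.2831,  0.2327,  0.5418,  0.4725,  0.2725, -0.0305, -0.0317,
        0.0001,  0.0001,  3.1416]))
(np.float64(5.38061828853859e-06), (-1, -1, -1, -1), array([ 6.2831,  0.2327,  0.5418,  0.4725,  0.2725, -0.0305, -0.0317,
        0.0001,  0.0001,  3.1416]))
```

```bash
cat > ik.py <<'E'
from kin import *
lo=np.array([-2.96,-.34,-1.41,.24,-1.37,.17,-2.96]);hi=np.array([2.96,2.1,1.46,2.44,4.51,1.92,2.96])
P0=np.array([-0.0001,0.2327,0.5418,0.4725,0.2725,-0.0305,-0.0317,0.0001,0.0001,-3.1416]);S=(-1,-1,-1,-1)
def ik(pos,Rt,q0,L3):
    p=P0.copy();p[1]+=L3-p[4];p[4]=L3
    def f(q):
        a,b=fk(q,p,S); return np.r_[(a-pos)*10,(b.inv()*Rt).as_rotvec()*3,(q-q0)*.002]
    r=least_squares(f,np.clip(q0,lo+.01,hi-.01),bounds=(lo,hi)); a,b=fk(r.x,p,S)
    return r.x,np.linalg.norm(a-pos)*1e3,np.degrees((b.inv()*Rt).magnitude())
def pour_tcp(lip,head,tilt):  # lip world -> tcp
    C=Rcup(head,tilt); o=np.asarray(lip)-C.apply([-.047,0,.031]); return o+C.apply([.062,0,.039]),o
E
python3 - <<'E'
from ik import *
np.set_printoptions(precision=2,suppress=True)
for L3 in [.22,.2725,.35,.45]:
  for head in [-40,-20,0,20,40]:
    q=np.array([.1306,.6344,.46,1.5559,-.313,1.0252,1.8377]); out=[]
    for tilt in [0,20,40,60,75]:
        C=Rcup(head)
        lip=np.r_[DISH,.06]+C.apply([.012,0,0])
        t,o=pour_tcp(lip,head,tilt); q,e,a=ik(t,Rtool(head,tilt),q,L3); out.append((round(e),round(a)))
    print(L3,head,out,q,t)
E
```

```text
0.22 -40 [(0, 0), (0, 0), (0, 0), (0, 0), (0, 0)] [-0.87  0.59  0.58  2.25  1.9   0.87 -1.32] [ 0.61 -0.02  0.17]
0.22 -20 [(0, 0), (0, 0), (2, 1), (36, 14), (53, 22)] [-1.33  1.1   1.46  2.13 -1.37  0.17  1.86] [ 0.61 -0.01  0.17]
0.22 0 [(0, 0), (0, 0), (6, 3), (46, 18), (79, 30)] [-1.03  0.34  1.05  2.13 -1.37  0.17  2.71] [0.61 0.   0.17]
0.22 20 [(0, 0), (0, 0), (5, 2), (41, 16), (67, 25)] [ 1.11  0.72 -1.24  2.   -0.65  0.17  2.96] [0.61 0.01 0.17]
0.22 40 [(0, 0), (0, 0), (0, 0), (21, 8), (33, 13)] [ 1.16  1.08 -1.41  2.01 -0.24  0.17  2.96] [0.61 0.02 0.17]
0.2725 -40 [(0, 0), (0, 0), (0, 0), (0, 0), (0, 0)] [-0.97  0.67  0.58  2.31  1.84  0.9  -1.43] [ 0.61 -0.02  0.17]
0.2725 -20 [(0, 0), (0, 0), (0, 0), (0, 0), (0, 0)] [-0.31  0.53 -0.09  2.4   2.35  1.19 -1.38] [ 0.61 -0.01  0.17]
0.2725 0 [(0, 0), (0, 0), (10, 4), (49, 20), (82, 31)] [-1.19  0.34  1.21  2.21 -1.37  0.17  2.7 ] [0.61 0.   0.17]
0.2725 20 [(0, 0), (0, 0), (8, 3), (43, 17), (65, 25)] [ 1.28  0.95 -1.36  2.06 -0.4   0.17  2.96] [0.61 0.01 0.17]
0.2725 40 [(0, 0), (0, 0), (0, 0), (21, 8), (29, 12)] [ 1.27  1.
[... 487 characters left out ...]
04] [0.61 0.01 0.17]
0.35 40 [(0, 0), (0, 0), (3, 1), (20, 8), (21, 8)] [ 1.46  1.44 -1.41  2.15  0.33  0.17  2.79] [0.61 0.02 0.17]
0.45 -40 [(0, 0), (0, 0), (0, 0), (0, 0), (0, 0)] [-1.43  1.06  0.58  2.38  1.45  0.78 -1.72] [ 0.61 -0.02  0.17]
0.45 -20 [(0, 0), (0, 0), (0, 0), (14, 3), (25, 6)] [-0.32  1.06 -0.61  2.44  1.97  1.92 -1.57] [ 0.61 -0.01  0.17]
0.45 0 [(0, 0), (0, 0), (19, 9), (58, 24), (83, 36)] [-1.4   0.06  1.46  2.42 -1.37  0.17  2.96] [0.61 0.   0.17]
0.45 20 [(0, 0), (0, 0), (16, 7), (44, 19), (21, 5)] [ 1.8   2.04 -1.41  2.44  2.37  0.51  1.18] [0.61 0.01 0.17]
0.45 40 [(0, 0), (0, 0), (5, 2), (0, 0), (0, 0)] [ 1.73  1.74 -1.41  2.3   1.4   0.28  2.  ] [0.61 0.02 0.17]
```

```bash
python3 -m creep '[[[0,0,-1,-0.05,0,0,0],[0,0,-2.5,-0.12,0,0,0],[0,0,-4,-0.2,0,0,0],[0,0,-5,-0.26,0,0,0],[0,0,-5,-0.28,0,0,0],[0,0,-5,-0.28,0,0,0]]]'; python3 - <<'E'
from ik import *
st(); o=bot.get_obs(); q=o["q"];rt=q2R(o["tool_rot"])
D.append((list(q),o["eef_pos"],0)); RD.append(rt)
def res2(p):
    e=[]
    for (q,x,_),rr in zip(D,RD):
        a,b=fk(q,p,S); e+=list((a-x)*10)+list((b.inv()*rr).as_rotvec())
    return np.r_[e,(p[5:9])*.05]
f=least_squares(res2,P0); print(f.cost,f.x)
np.save("P0.npy",f.x)
E
```

```text
t: 7.75
eef_pos: [0.6138, -0.3513, 0.2083]
tool_rot: [0.116, 0.828, 0.543, 0.076]
contact_force: [0.0, -0.9, -2.0]
gripper_width: 0.105
t 7.75 pos [ 0.6138 -0.3513  0.2083] q [ 0.0923  0.4466  0.4606  1.7581 -0.3275  0.7223  1.8661] F [ 0.0035 -0.853  -2.0466] w 0.105
yaw x 66.52505893494498 z [ 0.2518 -0.1091 -0.9616]
5.388989168655008e-06 [-0.      0.287   0.5419  0.4726  0.3268 -0.0306 -0.0317  0.      0.0003
 -3.1416]
```

```bash
cat > scan.py <<'E'
from ik import *
import ik
pp=np.load("P0.npy"); ik.P0=pp; L=pp[4]
np.set_printoptions(precision=2,suppress=True)
rng=np.random.default_rng(0)
for head in range(-180,180,20):
    C=Rcup(head); lip=np.r_[DISH,.062]+C.apply([.012,0,0])
    t,o=pour_tcp(lip,head,70); sols=[]
    for k in range(25):
        q,e,a=ik.ik(t,Rtool(head,70),rng.uniform(lo,hi),L)
        if e<1 and a<1: sols.append((min((q-lo).min(),(hi-q).min()),tuple(q.round(2))))
    sols.sort(reverse=True)
    print(head,len(sols),[(round(m,2),s) for m,s in sols[:3]])
E
python3 scan.py
```

```text
-180 0 []
-160 0 []
-140 18 [(np.float64(0.08), (np.float64(-0.77), np.float64(1.21), np.float64(0.94), np.float64(1.37), np.float64(-0.04), np.float64(1.84), np.float64(-0.66))), (np.float64(0.08), (np.float64(-0.85), np.float64(1.38), np.float64(1.21), np.float64(1.37), np.float64(-0.21), np.float64(1.84), np.float64(-0.45))), (np.float64(0.05), (np.float64(-0.61), np.float64(1.06), np.float64(0.58), np.float64(1.35), np.float64(0.16), np.float64(1.87), np.float64(-0.92)))]
-120 21 [(np.float64(0.37), (np.float64(-0.93), np.float64(1.17), np.float64(0.96), np.float64(1.53), np.float64(0.1), np.float64(1.55), np.float64(-0.57))), (np.float64(0.32), (np.float64(-0.82), np.float64(1.05), np.float64(0.72), np.float64(1.52), np.float64(0.27), np.float64(1.6), np.float64(-0.75))), (np.float64(0.3), (np.float64(-1.0), np.float64(1.3), np.float64(1.16), np.float64(1.53), np.float64(-0.06), np.float64(1.53), np.float64(-0.4)))]
-100 14 [(np.float64(0.58), (np.float64(-0.94), np.float64(0.96), np.float64(0.69), np.float64(1.72), np.float64(0.48), np.float64(1.34), np.float64(-0.76))), (np.fl
[... 4627 characters left out ...]
-0.53), np.float64(1.46), np.float64(-0.5), np.float64(1.6), np.float64(-2.37))), (np.float64(0.31), (np.float64(0.54), np.float64(0.96), np.float64(-0.52), np.float64(1.46), np.float64(-0.51), np.float64(1.61), np.float64(-2.36)))]
140 11 [(np.float64(0.1), (np.float64(0.61), np.float64(1.16), np.float64(-0.92), np.float64(1.28), np.float64(-0.1), np.float64(1.82), np.float64(-2.55))), (np.float64(0.09), (np.float64(0.66), np.float64(1.23), np.float64(-1.05), np.float64(1.28), np.float64(-0.02), np.float64(1.83), np.float64(-2.64))), (np.float64(0.08), (np.float64(0.49), np.float64(1.06), np.float64(-0.65), np.float64(1.29), np.float64(-0.26), np.float64(1.84), np.float64(-2.38)))]
160 0 []
```

```bash
cat > path.py <<'E'
from ik import *
import ik
pp=np.load("P0.npy"); ik.P0=pp; L=pp[4]
np.set_printoptions(precision=2,suppress=True)
F=R.from_euler('z',180,degrees=True)
for head in [60,80,90,100,110]:
    q=np.array([.17,.769,.3988,1.618,-.374,.831,1.883-np.pi])
    out=[]
    # lifted at cup then travel
    A=np.array([.6143,-.3517,.17]); hA=-23.4
    C=Rcup(head); lip=np.r_[DISH,.12]+C.apply([.012,0,0]); B,_=pour_tcp(lip,head,0)
    for s in np.linspace(0,1,12):
        q,e,a=ik.ik(A+(B-A)*s,Rtool(hA+(head-hA)*s)*F,q,L); out.append((round(e),round(a)))
    qd=q
    for tilt in np.arange(0,76,5):
        lip=np.r_[DISH,.12-.058*min(1,tilt/40)]+C.apply([.012,0,0])
        t,_=pour_tcp(lip,head,tilt); q,e,a=ik.ik(t,Rtool(head,tilt)*F,q,L); out.append((round(e),round(a)))
    print(head,max(out),qd,q,"marg",min((q-lo).min(),(hi-q).min()),"tcp",t)
E
python3 path.py
```

```text
60 (0, 0) [-0.3   0.54  0.05  1.71 -0.03  0.89 -0.76] [ 1.19  1.04 -1.08  2.07 -1.01  0.53  0.88] marg 0.3322107505360645 tcp [0.6  0.03 0.17]
80 (0, 0) [-0.27  0.49 -0.04  1.79  0.03  0.86 -0.5 ] [ 0.88  0.9  -0.7   1.85 -0.91  1.05  0.83] marg 0.46409625407741983 tcp [0.59 0.04 0.17]
90 (0, 0) [-0.25  0.46 -0.09  1.84  0.05  0.84 -0.36] [ 0.78  0.91 -0.61  1.74 -0.81  1.23  0.8 ] marg 0.5583663743492543 tcp [0.58 0.04 0.17]
100 (0, 0) [-0.22  0.44 -0.13  1.89  0.08  0.82 -0.22] [ 0.69  0.94 -0.55  1.63 -0.72  1.39  0.79] marg 0.5292412427726383 tcp [0.58 0.04 0.17]
110 (0, 0) [-0.19  0.41 -0.18  1.93  0.1   0.81 -0.07] [ 0.61  0.97 -0.51  1.52 -0.65  1.54  0.79] marg 0.3779631896636704 tcp [0.57 0.03 0.17]
```

Pouring at heading 90° keeps the hand away from the post and well inside the joint ranges, but the wrist has to grip the fin turned half round. I'll set the cup down and regrasp it flipped.

```bash
python3 -m creep '[[[0,0,0,0.08,0,0,0],[0,0,0,0.16,0,0,0],[0,0,0,0.23,0,0,0],[0,0,0,0.28,0,0,0],[0,0,0,0.28,0,0,0]]]'; python3 - <<'E'
from h import *
st(); show(row([.6143,-.3519,.0400],Rtool(-23.48)))
E
```

```text
t: 8.38
eef_pos: [0.6152, -0.3517, 0.2078]
tool_rot: [-0.0, 0.836, 0.549, -0.001]
contact_force: [0.2, -0.1, -2.1]
gripper_width: 0.107
t 8.38 pos [ 0.6152 -0.3517  0.2078] q [ 0.1175  0.592   0.4817  1.5113 -0.2917  1.1114  1.8212] F [ 0.2237 -0.0703 -2.067 ] w 0.107
yaw x 66.5644536910122 z [-0.0015 -0.0001 -1.    ]
-0.04, -0.05, 16.78 | -0.001, 0.001, 0.001
```

```bash
python3 -m creep '[[[0,0,1.5,0,0,0,0],[0,0,4,0,0,0,0],[0,0,7,0,0,0,0],[0,0,10,0,0,0,0],[0,0,12.5,0,0,0,0],[0,0,14.5,0,0,0,0],[0,-0.05,15.7,0,0,0,0],[0,-0.05,16.4,0,0,0,0],[0,-0.05,16.7,0,0,0,0],[0,-0.05,16.7,0,0,0,0]]]'; python3 - <<'E'
from h import *
st(); show(row([.6143,-.3519,.0395],Rtool(-23.48)))
E
```

```text
t: 9.62
eef_pos: [0.6142, -0.3517, 0.0427]
tool_rot: [0.0, 0.836, 0.548, 0.0]
contact_force: [0.7, 0.2, -1.3]
gripper_width: 0.104
t 9.62 pos [ 0.6142 -0.3517  0.0427] q [ 0.1666  0.7649  0.4034  1.6183 -0.3754  0.8352  1.8845] F [ 0.6633  0.1551 -1.3298] w 0.104
yaw x 66.51569445083459 z [ 0.0007 -0.0004 -1.    ]
-0.01, 0.02, 0.32 | 0.001, 0.000, -0.000
```

```bash
python3 -m creep '[[[0,0,0.15,0,0,0,0],[0,0,0.25,0,0,0,0],[0,0,0.25,0,0,0,0]]]'; python3 - <<'E'
from h import *
st()
E
```

```text
t: 10.0
eef_pos: [0.6139, -0.3515, 0.0398]
tool_rot: [0.0, 0.836, 0.548, 0.0]
contact_force: [0.4, -1.0, -1.9]
gripper_width: 0.106
t 10.0 pos [ 0.6139 -0.3515  0.0398] q [ 0.1675  0.7683  0.4017  1.6195 -0.3767  0.8313  1.8855] F [ 0.383  -1.0324 -1.9197] w 0.106
yaw x 66.52234707564573 z [ 0.0001  0.     -1.    ]
```

Almost on the bench. I'll lower a touch more and release.

```bash
python3 -m creep '[[[0,0,0.07,0,0,0,0],[0,0,0.07,0,0,0,0.15],[0,0,0.07,0,0,0,0.4],[0,0,0.07,0,0,0,1],[0,0,0.07,0,0,0,1],[0,0,0.07,0,0,0,1],[0,0,-2,0,0,0,1],[0,0,-5,0,0,0,1],[0,0,-7,0,0,0,1],[0,0,-7,0,0,0,1]]]'; python3 -m creep '[[[0,0,0,0,0,0.18,1],[0,0,0,0,0,0.36,1],[0,0,0,0,0,0.54,1],[0,0,0,0,0,0.72,1],[0,0,0,0,0,0.9,1],[0,0,0,0,0,1.08,1],[0,0,0,0,0,1.26,1],[0,0,0,0,0,1.44,1],[0,0,0,0,0,1.571,1],[0,0,0,0,0,1.571,1]]]';  python3 -m creep '[[[0,0,0,0,0,0.18,1],[0,0,0,0,0,0.36,1],[0,0,0,0,0,0.54,1],[0,0,0,0,0,0.72,1],[0,0,0,0,0,0.9,1],[0,0,0,0,0,1.08,1],[0,0,0,0,0,1.26,1],[0,0,0,0,0,1.44,1],[0,0,0,0,0,1.571,1],[0,0,0,0,0,1.571,1]]]'; python3 - <<'E'
from h import *
im,d=bot.read_camera("wrist"); c=bot.calibration("wrist"); st()
cv2.imwrite("pics/wrist3.png",im)
im2,d2=bot.read_camera("side"); cv2.imwrite("pics/side3.png",im2)
P,uv=cloud(c,d>0,d)
near=np.hypot(P[:,0]-.559,P[:,1]+.328)<.12
fin=P[near&(P[:,2]>.07)&(P[:,2]<.085)]; print("fintop",len(fin))
if len(fin):
    print(fin.mean(0),fin.min(0),fin.max(0)); q=fin[:,:2]-fin[:,:2].mean(0);w,V=np.linalg.eigh(q.T@q/len(q));print(np.degrees(np.arctan2(V[1,1],V[0,1])),np.sqrt(w*12))
show(row([.6140,-.3515,.0395],Rtool(-23.4)*R.from_euler('z',180,degrees=True)))
E
```

```text
t: 11.25
eef_pos: [0.6151, -0.3524, 0.1124]
tool_rot: [0.002, 0.836, 0.548, 0.001]
contact_force: [0.9, 0.1, -0.7]
gripper_width: 1.0
t: 12.5
eef_pos: [0.6134, -0.3509, 0.1085]
tool_rot: [0.0, 0.979, -0.203, -0.001]
contact_force: [-0.3, 0.5, -0.3]
gripper_width: 0.997
t: 13.75
eef_pos: [0.6135, -0.3514, 0.1089]
tool_rot: [-0.0, -0.55, 0.835, 0.0]
contact_force: [0.0, 0.6, -0.4]
gripper_width: 1.0
t 13.8 pos [ 0.6136 -0.3515  0.1091] q [-0.2179  0.9961  1.1603  1.6157 -0.9687  1.2042 -0.8172] F [-0.6573 -0.0103  0.7082] w 1.001
yaw x -113.25538394795997 z [-0.001   0.0002 -1.    ]
fintop 1138
[ 0.6155 -0.3521  0.0764] [ 0.5967 -0.3625  0.0701] [ 0.632  -0.3406  0.0787]
156.74299334747676 [0.0097 0.0365]
-0.01, -0.04, 6.98 | 0.001, 0.000, 0.002
```

View pics/side3.png

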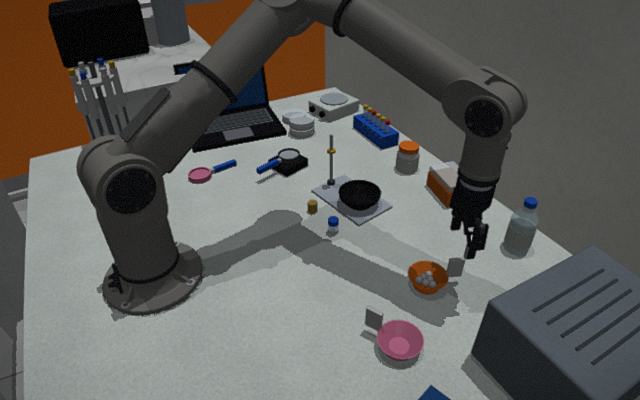

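View pics/wrist3.png

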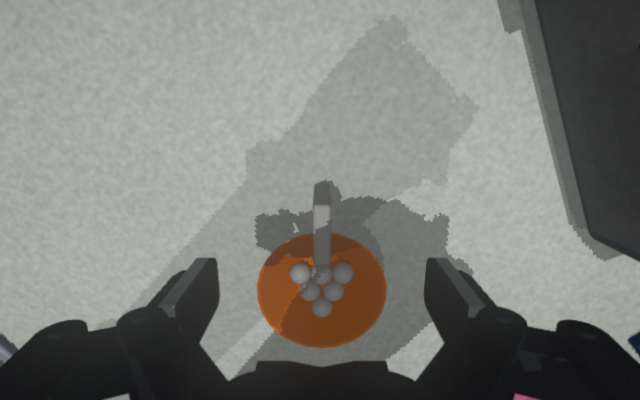

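The wrist view shows the fin at (322,215) centred between the fingers, with all six beads in the cup. Descending to grip.

```bash
python3 -m creep '[[[0,0,2.5,0,0,0.002,1],[0,0,5,0,0,0.002,1],[0,0,6.5,0,0,0.002,1],[0,0,7,0,0,0.002,1],[0,0,7,0,0,0.002,0.3],[0,0,7,0,0,0.002,0],[0,0,7,0,0,0.002,0],[0,0,7,0,0,0.002,0],[0,0,7,0,0,0.002,0],[0,0,7,0,0,0.002,0]]]' 90; python3 - <<'E'
from h import *
st()
E
```

```text
t: 15.1
eef_pos: [0.614, -0.3517, 0.0402]
tool_rot: [0.0, -0.547, 0.837, -0.0]
contact_force: [-0.1, 0.3, 3.9]
gripper_width: 0.104
t 15.1 pos [ 0.614  -0.3517  0.0402] q [-0.1938  1.0646  1.0918  1.6449 -1.0423  1.1171 -0.7826] F [-0.1047  0.3071  3.9188] w 0.104
yaw x -113.61781210522474 z [ 0.0005 -0.0003 -1.    ]
```

```bash
cat > sim2.py <<'E'
from ik import *
import ik
pp=np.load("P0.npy"); ik.P0=pp; L=pp[4]
np.set_printoptions(precision=2,suppress=True)
F=R.from_euler('z',180,degrees=True)
def sim(head,q,A,hA,v=True):
    mn=9;out=[]
    C=Rcup(head); lip=np.r_[DISH,.12]+C.apply([.012,0,0]); B,_=pour_tcp(lip,head,0)
    for s in np.linspace(0,1,30):
        q,e,a=ik.ik(A+(B-A)*s,Rtool(hA+(head-hA)*s)*F,q,L); mn=min(mn,(q-lo).min(),(hi-q).min()); out.append((round(e),round(a)))
    print("at dish",q)
    for tilt in np.arange(0,76,2.5):
        lip=np.r_[DISH,.12-.058*min(1,tilt/40)]+C.apply([.012,0,0])
        t,_=pour_tcp(lip,head,tilt); q,e,a=ik.ik(t,Rtool(head,tilt)*F,q,L); mn=min(mn,(q-lo).min(),(hi-q).min()); out.append((round(e),round(a)))
    print(head,max(out),q,"minmarg",mn,t)
if __name__=="__main__":
    q=np.array([-.1938,1.0646,1.0918,1.6449,-1.0423,1.1171,-.7826])
    for h in [70,90,110]: sim(h,q,np.array([.614,-.3517,.17]),-23.6)
E
python3 sim2.py
```

```text
at dish [-0.91  0.71  0.93  1.79 -0.68  0.99 -0.05]
70 (0, 0) [ 0.53  0.74 -0.18  2.   -1.37  1.24  1.12] minmarg 3.739988734263733e-07 [0.59 0.03 0.17]
at dish [-0.93  0.61  0.86  1.89 -0.58  0.91  0.21]
90 (0, 0) [ 0.11  0.86  0.34  1.79 -1.28  1.71  1.16] minmarg 0.09395861290454421 [0.58 0.04 0.17]
at dish [-0.92  0.51  0.78  1.98 -0.48  0.84  0.48]
110 (0, 0) [ 0.08  0.94  0.32  1.57 -1.05  1.88  1.16] minmarg 0.03893517596738216 [0.57 0.03 0.17]
```

```bash
python3 -m creep '[[[0,0,-0.4,0,0,0,0],[0,0,-1.4,0,0,0,0],[0,0,-3,0,0,0,0],[0,0,-5,0,0,0,0],[0,0,-7.2,0,0,0,0],[0,0,-9.4,0,0,0,0],[0,0,-11.2,0,0,0,0],[0,0,-12.4,0,0,0,0],[0,0,-13,0,0,0,0],[0,0,-13,0,0,0,0]]]'; cat >> h.py <<'E'
F=R.from_euler('z',180,degrees=True)
def pour_tcp(lip,head,tilt):
    C=Rcup(head,tilt); o=np.asarray(lip)-C.apply([-.047,0,.031]); return o+C.apply([.062,0,.039]),o
def liprow(al,z,head,tilt,o=None):
    lip=np.r_[DISH+al*np.array([np.cos(np.radians(head)),np.sin(np.radians(head))]),z]
    return row(pour_tcp(lip,head,tilt)[0],Rtool(head,tilt)*F,o)
E
python3 - <<'E'
from h import *
st()
for s in [.5,1]:
    h=-23.6+98.6*s
    a=np.array([.614,-.3517,.17]); b=pour_tcp(np.r_[DISH-.07*np.array([np.cos(np.radians(75)),np.sin(np.radians(75))]),.16],75,0)[0]
    print(b); show(row(a+(b-a)*s,Rtool(h)*F))
E
```

```text
t: 16.35
eef_pos: [0.6138, -0.3514, 0.1697]
tool_rot: [0.0, -0.547, 0.837, 0.0]
contact_force: [0.1, 0.6, -2.3]
gripper_width: 0.105
t 16.35 pos [ 0.6138 -0.3514  0.1697] q [-0.2349  0.941   1.2168  1.5744 -0.911   1.2849 -0.8584] F [ 0.1232  0.5756 -2.3053] w 0.105
yaw x -113.61728540770113 z [-0.0001  0.0002 -1.    ]
[0.5916 0.0412 0.168 ]
-17.53, 8.87, 0.07 | 0.000, 0.000, -0.861
[0.5916 0.0412 0.168 ]
-35.08, 17.77, 0.17 | -0.000, 0.000, -1.721
```

```bash
python3 -m creep '[[[-0.4,0.2,0,0,0,-0.02,0],[-1.4,0.7,0,0,0,-0.07,0],[-2.8,1.4,0,0,0,-0.14,0],[-4.6,2.3,0,0,0,-0.23,0],[-6.7,3.4,0,0,0,-0.33,0],[-8.9,4.5,0,0,0,-0.44,0],[-11.1,5.6,0,0,0,-0.55,0],[-13.3,6.7,0,0,0,-0.655,0],[-15.5,7.8,0,0,0,-0.76,0],[-17.6,8.9,0,0,0,-0.861,0]]]'; python3 - <<'E'
from h import *
st()
show(row([.5916,.0412,.168],Rtool(75)*F))
E
```

```text
t: 17.6
eef_pos: [0.6025, -0.1526, 0.1694]
tool_rot: [-0.0, 0.848, -0.529, -0.0]
contact_force: [0.7, 0.4, -0.6]
gripper_width: 0.106
t 17.6 pos [ 0.6025 -0.1526  0.1694] q [-0.5854  0.7383  1.1291  1.796  -0.7473  1.1099 -0.3075] F [ 0.669   0.444  -0.6176] w 0.106
yaw x -63.92638534507303 z [-0.0006  0.0007 -1.    ]
-17.89, -7.55, 0.15 | -0.000, 0.001, -0.854
```

```bash
python3 -m creep '[[[-2.2,-0.93,0,0,0,-0.105,0],[-4.4,-1.85,0,0,0,-0.21,0],[-6.6,-2.8,0,0,0,-0.315,0],[-8.8,-3.7,0,0,0,-0.42,0],[-11,-4.65,0,0,0,-0.525,0],[-13,-5.5,0.1,0,0,-0.62,0],[-15,-6.3,0.1,0,0,-0.72,0],[-16.5,-7,0.1,0,0,-0.79,0],[-17.5,-7.4,0.15,0,0,-0.835,0],[-17.9,-7.55,0.15,0,0,-0.854,0]]]'; python3 - <<'E'
from h import *
st()
im,d=bot.read_camera("side"); cv2.imwrite("pics/side4.png",im)
im,d=bot.read_camera("wrist"); cv2.imwrite("pics/wrist4.png",im)
for a in [(-.06,.12,75,10),(-.045,.085,75,20),(-.03,.075,75,27),(-.02,.07,75,33),(-.01,.068,75,40)]: print(a); show(liprow(*a))
E
```

```text
t: 18.85
eef_pos: [0.593, 0.04, 0.1681]
tool_rot: [-0.0, 0.991, -0.133, -0.0]
contact_force: [-0.7, -0.3, -1.6]
gripper_width: 0.108
t 18.85 pos [0.593  0.04   0.1681] q [-0.858   0.5967  0.9724  1.8596 -0.5838  1.0017  0.0991] F [-0.7096 -0.3215 -1.5551] w 0.108
yaw x -15.26052570886653 z [-0.0002  0.0001 -1.    ]
(-0.06, 0.12, 75, 10)
-0.20, -0.82, 2.14 | 0.175, -0.001, -0.006
(-0.045, 0.085, 75, 20)
-0.20, -1.69, 3.84 | 0.349, -0.001, -0.006
(-0.03, 0.075, 75, 27)
-0.21, -2.57, 3.66 | 0.471, -0.001, -0.006
(-0.02, 0.07, 75, 33)
-0.21, -2.93, 3.21 | 0.576, -0.002, -0.006
(-0.01, 0.068, 75, 40)
-0.21, -3.06, 2.40 | 0.698, -0.002, -0.006
```

View pics/side4.png

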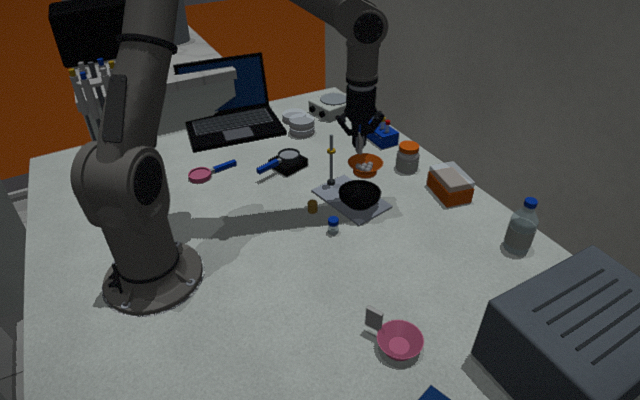

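View pics/wrist4.png

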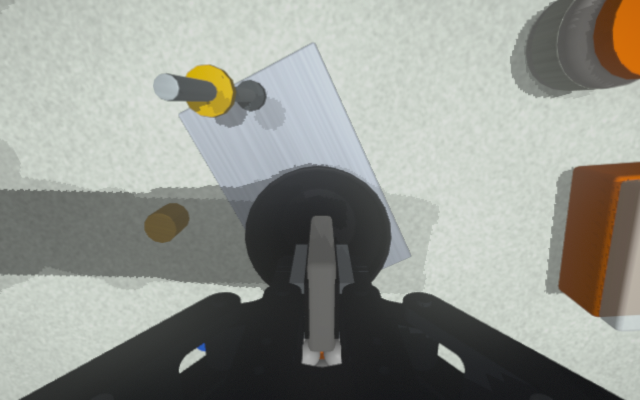

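The side view shows the cup upright beside the post at (365,163), still full. The wrist view shows the post and ring at (205,90) well clear of the fin at (320,280). Starting the tip.

```bash
python3 -m creep '[[[-0.05,-0.2,0.6,0.05,0,0,0],[-0.1,-0.5,1.4,0.11,0,-0.003,0],[-0.2,-0.8,2.1,0.175,0,-0.006,0],[-0.2,-1.2,3,0.26,0,-0.006,0],[-0.2,-1.7,3.8,0.35,0,-0.006,0],[-0.2,-2.1,3.8,0.41,0,-0.006,0],[-0.2,-2.5,3.7,0.47,0,-0.006,0],[-0.2,-2.7,3.5,0.52,0,-0.006,0],[-0.2,-2.9,3.2,0.575,0,-0.006,0]]]'; python3 - <<'E'
from h import *
st()
im,d=bot.read_camera("side"); cv2.imwrite("pics/side5.png",im[100:300,220:480].repeat(3,0).repeat(3,1))
for a in [(-.012,.068,75,40),(-.005,.065,75,47),(0,.062,75,53),(.005,.062,75,58),(.008,.062,75,63),(.01,.062,75,68),(.01,.062,75,72)]: print(a); show(liprow(*a))
E
```

```text
t: 20.08
eef_pos: [0.599, 0.0663, 0.136]
tool_rot: [-0.281, 0.951, -0.126, 0.038]
contact_force: [0.1, 0.3, -2.4]
gripper_width: 0.108
t 20.07 pos [0.599  0.0663 0.136 ] q [-0.3808  0.5519  0.6049  1.9807 -1.1317  1.0089  0.6788] F [ 0.0575  0.2645 -2.4331] w 0.108
yaw x -15.155390878030962 z [ 0.1438  0.5247 -0.839 ]
(-0.012, 0.068, 75, 40)
-0.08, -0.66, -0.56 | 0.122, -0.004, -0.003
(-0.005, 0.065, 75, 47)
-0.07, -0.74, -1.22 | 0.244, -0.004, -0.003
(0, 0.062, 75, 53)
-0.07, -0.58, -1.76 | 0.349, -0.005, -0.002
(0.005, 0.062, 75, 58)
-0.07, -0.58, -2.34 | 0.436, -0.005, -0.002
(0.008, 0.062, 75, 63)
-0.07, -0.33, -2.99 | 0.523, -0.005, -0.002
(0.01, 0.062, 75, 68)
-0.06, 0.08, -3.65 | 0.610, -0.005, -0.002
(0.01, 0.062, 75, 72)
-0.06, 0.58, -4.22 | 0.680, -0.005, -0.002
```

View pics/side5.png

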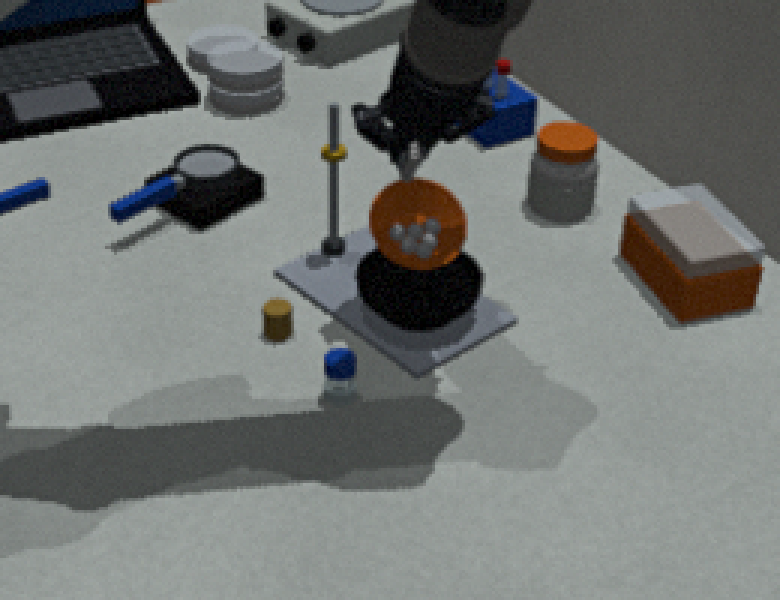

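The tilted cup at (418,225) has its lip above the dish at (420,290), and the beads are still inside. Pouring.

```bash
python3 -m creep '[[[-0.05,-0.4,-0.3,0.06,0,0,0],[-0.08,-0.65,-0.55,0.12,0,-0.003,0],[-0.08,-0.7,-0.9,0.18,0,-0.003,0],[-0.07,-0.75,-1.2,0.245,0,-0.003,0],[-0.07,-0.7,-1.5,0.3,0,-0.002,0],[-0.07,-0.6,-1.75,0.35,0,-0.002,0],[-0.07,-0.6,-2.05,0.395,0,-0.002,0],[-0.07,-0.6,-2.35,0.44,0,-0.002,0]]]'; python3 - <<'E'
from h import *
st()
im,d=bot.read_camera("side"); cv2.imwrite("pics/side6.png",im[100:300,220:480].repeat(3,0).repeat(3,1))
for a in [(.008,.062,75,63),(.01,.062,75,68),(.01,.062,75,72)]: print(a); show(liprow(*a))
E
```

```text
t: 21.12
eef_pos: [0.5962, 0.0592, 0.1585]
tool_rot: [-0.481, 0.867, -0.114, 0.065]
contact_force: [-0.6, 0.8, -2.5]
gripper_width: 0.102
t 21.12 pos [0.5962 0.0592 0.1585] q [ 0.0404  0.6307  0.2982  1.9893 -1.3508  1.254   1.0028] F [-0.6244  0.7965 -2.5341] w 0.102
yaw x -15.036758373246528 z [ 0.2215  0.8193 -0.5289]
(0.008, 0.062, 75, 63)
0.01, -0.09, -0.75 | 0.085, -0.003, 0.000
(0.01, 0.062, 75, 68)
0.02, -0.01, -1.52 | 0.173, -0.003, 0.000
(0.01, 0.062, 75, 72)
0.02, 0.21, -2.25 | 0.242, -0.003, 0.000
```

View pics/side6.png

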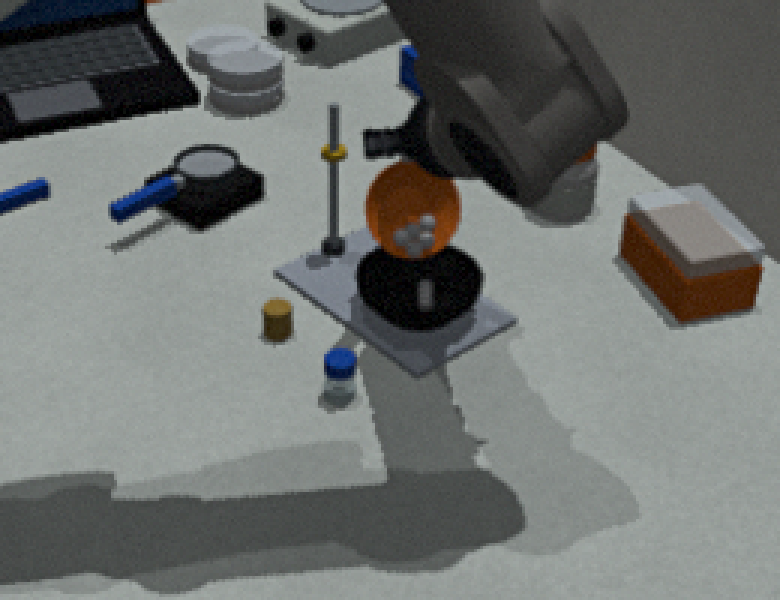

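The first bead is falling at (425,293), inside the dish. Continuing slowly.

```bash
python3 -m creep '[[[0,-0.05,-0.35,0.04,0,0,0],[0,-0.1,-0.75,0.085,0,0,0],[0,-0.05,-1.1,0.13,0,0,0],[0,0,-1.5,0.17,0,0,0],[0,0,-1.5,0.17,0,0,0]]]'; python3 - <<'E'
from h import *
st()
im,d=bot.read_camera("side"); cv2.imwrite("pics/side7.png",im[100:300,220:480].repeat(3,0).repeat(3,1))
for a in [(.01,.062,75,68),(.01,.062,75,72)]: print(a); show(liprow(*a))
E
```

```text
t: 21.8
eef_pos: [0.5929, 0.0466, 0.166]
tool_rot: [-0.552, 0.823, -0.109, 0.074]
contact_force: [1.0, -0.2, -1.2]
gripper_width: 0.101
t 21.8 pos [0.5929 0.0466 0.166 ] q [ 0.2561  0.6899  0.1048  1.9692 -1.3552  1.3198  1.0769] F [ 1.0361 -0.2144 -1.1704] w 0.101
yaw x -15.089817578426807 z [ 0.2416  0.8935 -0.3786]
(0.01, 0.062, 75, 68)
0.02, 0.11, -0.16 | 0.004, -0.001, 0.002
(0.01, 0.062, 75, 72)
0.02, 0.20, -0.92 | 0.074, -0.001, 0.002
```

View pics/side7.png

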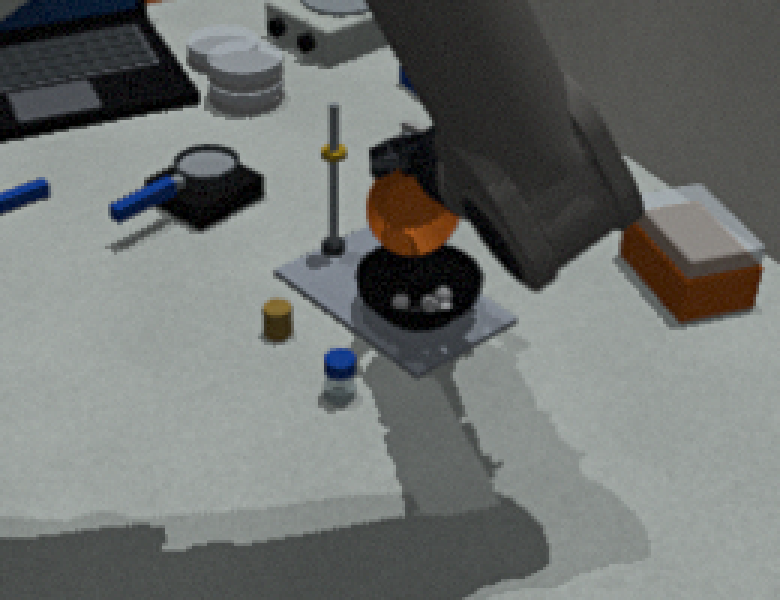

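```bash
python3 -m creep '[[[0,0.1,-0.5,0.04,0,0,0],[0,0.2,-0.9,0.074,0,0,0],[0,0.2,-0.9,0.074,0,0,0],[0,0.2,-0.9,0.074,0,0,0],[0,0.2,-0.9,0.074,0,0,0]]]'; python3 - <<'E'
from h import *
st()
im,d=bot.read_camera("side"); a=im[140:260,300:430].repeat(4,0).repeat(4,1)
im,d=bot.read_camera("scene"); b=im[190:290,250:410].repeat(4,0).repeat(4,1)
cv2.imwrite("pics/side8.png",a);cv2.imwrite("pics/scene8.png",b)
E
```

```text
t: 22.48
eef_pos: [0.5906, 0.0399, 0.1689]
tool_rot: [-0.583, 0.802, -0.104, 0.078]
contact_force: [-0.2, -0.7, -0.8]
gripper_width: 0.104
t 22.48 pos [0.5906 0.0399 0.1689] q [ 0.3262  0.7267  0.0492  1.9574 -1.3561  1.3645  1.1117] F [-0.1652 -0.7189 -0.8231] w 0.104
yaw x -14.916313953246767 z [ 0.246   0.9194 -0.307 ]
```

View pics/side8.png

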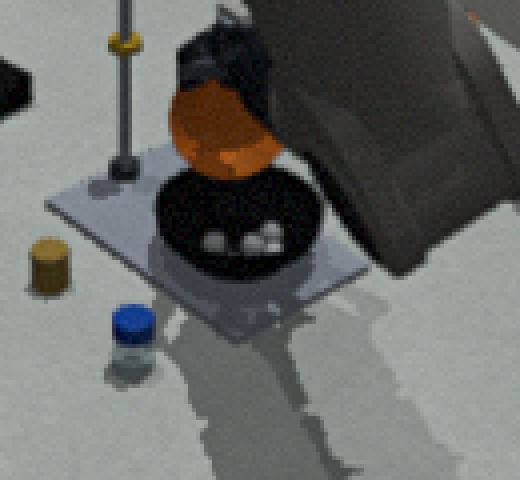

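View pics/scene8.png

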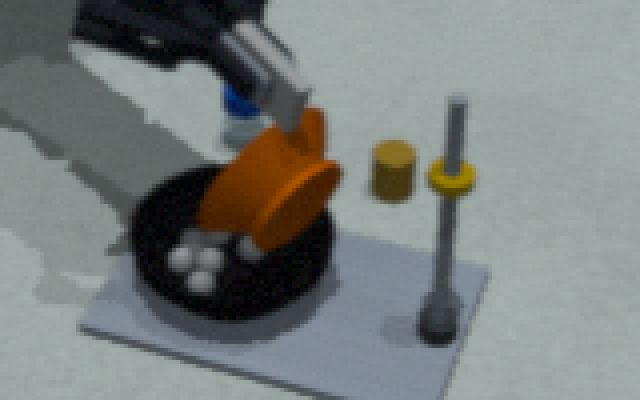

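```bash
python3 - <<'E'
from h import *
for a in [(.005,.13,75,72),(-.02,.14,75,58)]: print(a); show(liprow(*a))
E
```

```text
(0.005, 0.13, 75, 72)
0.09, -6.21, -2.68 | -0.002, 0.000, 0.004
(-0.02, 0.14, 75, 58)
0.09, -6.25, -2.71 | -0.247, -0.000, 0.004
```

```bash
python3 -m creep '[[[0,-1,-0.4,0,0,0,0],[0,-2.5,-1.1,0,0,0,0],[0,-4.5,-1.9,0,0,0,0],[0.1,-6.2,-2.7,0,0,0.004,0],[0.1,-6.2,-2.7,0,0,0.004,0]]]'; python3 - <<'E'
from h import *
st()
im,d=bot.read_camera("side"); a=im[110:230,300:430].repeat(4,0).repeat(4,1)
im,d=bot.read_camera("scene"); b=im[170:290,250:400].repeat(4,0).repeat(4,1)
cv2.imwrite("pics/side9.png",a);cv2.imwrite("pics/scene9.png",b)
for a in [(-.03,.14,75,55),(-.05,.15,75,35),(-.07,.16,75,15),(-.08,.16,75,0)]: print(a); show(liprow(*a))
E
```

```text
t: 23.2
eef_pos: [0.5902, 0.0323, 0.2382]
tool_rot: [-0.583, 0.802, -0.105, 0.078]
contact_force: [0.2, 1.3, -1.2]
gripper_width: 0.105
t 23.2 pos [0.5902 0.0323 0.2382] q [ 0.3257  0.6098  0.0665  1.9476 -1.3231  1.4054  0.989 ] F [ 0.2453  1.3048 -1.2358] w 0.105
yaw x -15.048832221204721 z [ 0.2481  0.9188 -0.307 ]
(-0.03, 0.14, 75, 55)
-0.01, 0.36, -0.35 | -0.299, -0.000, -0.000
(-0.05, 0.15, 75, 35)
-0.01, 1.50, 0.93 | -0.648, -0.000, -0.000
(-0.07, 0.16, 75, 15)
-0.01, 3.75, 1.50 | -0.997, -0.000, -0.000
(-0.08, 0.16, 75, 0)
-0.01, 6.54, 1.96 | -1.259, -0.000, -0.000
```

View pics/side9.png

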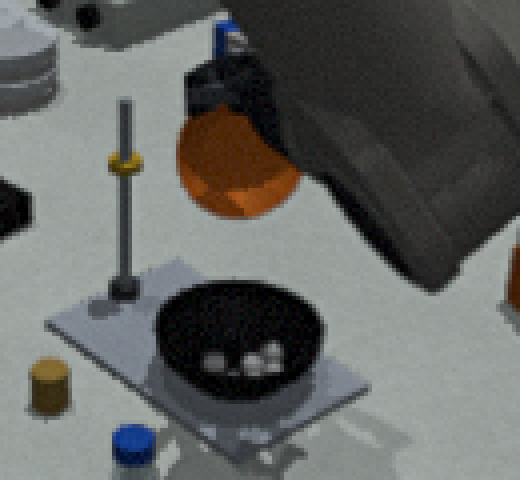

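View pics/scene9.png

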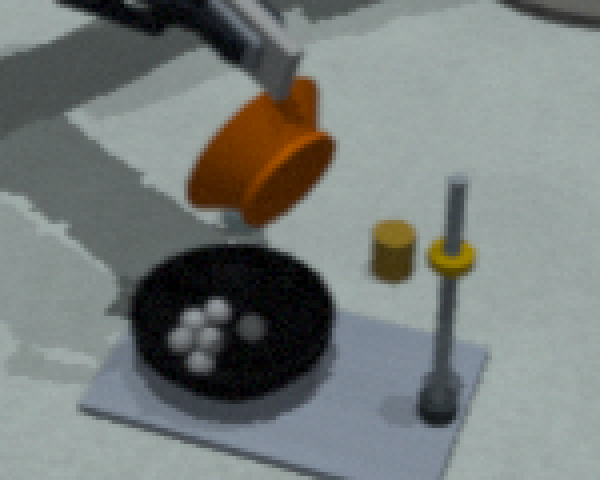

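The scene view shows six beads in the dish: five clustered around (200,335) and one at (250,326). The cup is empty. Now I level the cup and carry it back.

```bash
python3 -m creep '[[[0,0.1,-0.1,-0.1,0,0,0],[0,0.2,-0.2,-0.22,0,0,0],[0,0.5,0,-0.36,0,0,0],[0,0.9,0.4,-0.5,0,0,0],[0,1.5,0.9,-0.65,0,0,0],[0,2.3,1.2,-0.8,0,0,0],[0,3.3,1.4,-0.94,0,0,0],[0,4.6,1.6,-1.08,0,0,0],[0,6,1.9,-1.2,0,0,0],[0,6.5,2,-1.259,0,0,0]]]'; python3 - <<'E'
from h import *
st()
a=bot.get_obs()["eef_pos"]; b=np.array([.614,-.3517,.15])
for s in [.5,1]: show(row(a+(b-a)*s,Rtool(75-98.6*s)*F))
E
```

```text
t: 24.55
eef_pos: [0.5882, 0.0342, 0.1662]
tool_rot: [0.001, 0.992, -0.129, -0.002]
contact_force: [-0.9, 0.3, -1.7]
gripper_width: 0.101
t 24.55 pos [0.5882 0.0342 0.1662] q [-0.485   0.4316  0.4181  1.8483 -0.2143  0.911  -0.2266] F [-0.8637  0.2824 -1.7011] w 0.101
yaw x -14.815813858162942 z [-0.0046 -0.0023 -1.    ]
6.19, 18.32, 0.85 | 0.005, 0.002, 0.864
12.37, 36.64, 1.70 | 0.006, -0.000, 1.724
```

```bash
python3 -m creep '[[[0.5,1.5,0,0,0,0.07,0],[1.5,4.5,0.2,0.003,0,0.21,0],[2.9,8.5,0.4,0.003,0,0.39,0],[4.3,12.7,0.6,0.005,0,0.57,0],[5.7,16.9,0.8,0.005,0,0.75,0],[7.1,21,1,0.005,0,0.93,0],[8.5,25.2,1.2,0.005,0,1.11,0],[9.9,29.4,1.4,0.005,0,1.29,0],[11.2,33.2,1.6,0.006,0,1.47,0],[12.2,36.2,1.7,0.006,0,1.64,0]]]'; python3 - <<'E'
from h import *
st()
show(row([.614,-.3517,.10],Rtool(-23.6)*F));show(row([.614,-.3517,.0402],Rtool(-23.6)*F))
E
```

```text
t: 25.8
eef_pos: [0.6114, -0.3532, 0.1507]
tool_rot: [0.002, -0.576, 0.817, -0.0]
contact_force: [0.2, 0.5, -0.8]
gripper_width: 0.105
t 25.8 pos [ 0.6114 -0.3532  0.1507] q [-0.0649  0.7385  0.8044  1.5841 -0.5899  1.0735 -1.0153] F [ 0.1792  0.5202 -0.7567] w 0.105
yaw x -109.63218281590032 z [ 0.0041  0.0027 -1.    ]
-0.20, -0.18, 5.07 | -0.003, 0.004, 0.069
-0.18, -0.16, 11.05 | -0.003, 0.004, 0.069
```

```bash
python3 -m creep '[[[-0.2,-0.2,1,-0.003,0.004,0.07,0],[-0.2,-0.2,3,-0.003,0.004,0.07,0],[-0.2,-0.2,5.5,-0.003,0.004,0.07,0],[-0.2,-0.2,8,-0.003,0.004,0.07,0],[-0.2,-0.2,9.6,-0.003,0.004,0.07,0],[-0.2,-0.2,10.5,-0.003,0.004,0.07,0],[-0.2,-0.2,10.9,-0.003,0.004,0.07,0],[-0.2,-0.2,10.9,-0.003,0.004,0.07,0]]]'; python3 - <<'E'
from h import *
st()
show(row([.614,-.3517,.0402],Rtool(-23.6)*F))
im,d=bot.read_camera("side"); cv2.imwrite("pics/side10.png",im[200:340,360:520].repeat(4,0).repeat(4,1))
E
```

```text
t: 26.8
eef_pos: [0.6165, -0.3479, 0.0422]
tool_rot: [0.0, -0.552, 0.834, -0.0]
contact_force: [-0.1, -0.0, -0.9]
gripper_width: 0.107
t 26.8 pos [ 0.6165 -0.3479  0.0422] q [-0.0341  0.8631  0.7299  1.6322 -0.69    0.9203 -1.0162] F [-0.0853 -0.0409 -0.882 ] w 0.107
yaw x -112.99107332871077 z [ 0.0004 -0.0004 -1.    ]
0.45, 0.09, 0.20 | -0.000, -0.000, 0.011
```

View pics/side10.png

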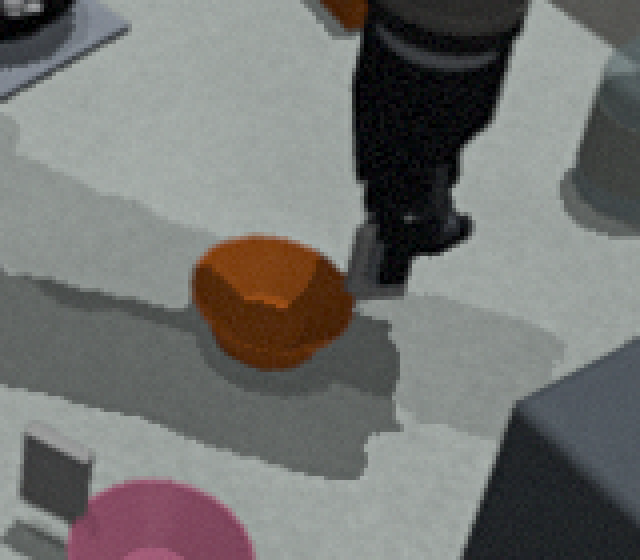

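```bash
python3 -m creep '[[[0,0,0.1,0,0,0,0],[0,0,0.2,0,0,0,0],[0,0,0.25,0,0,0,0],[0,0,0.25,0,0,0,0]]]'; python3 - <<'E'
from h import *
st()
E
```

```text
t: 27.35
eef_pos: [0.6167, -0.3479, 0.0402]
tool_rot: [0.0, -0.552, 0.834, -0.0]
contact_force: [-0.3, 0.7, 5.5]
gripper_width: 0.103
t 27.35 pos [ 0.6167 -0.3479  0.0402] q [-0.0329  0.8655  0.7278  1.6327 -0.6922  0.9174 -1.0148] F [-0.3416  0.6603  5.5345] w 0.103
yaw x -112.99391827903007 z [ 0.0007 -0.0001 -1.    ]
```

```bash
python3 -m creep '[[[0,0,0.2,0,0,0,0.15],[0,0,0.2,0,0,0,0.4],[0,0,0.2,0,0,0,1],[0,0,0.2,0,0,0,1],[0,0,0.2,0,0,0,1],[0,0,-2,0,0,0,1],[0,0,-6,0,0,0,1],[0,0,-11,0,0,0,1],[0,0,-16,0,0,0,1],[0,0,-17,0,0,0,1]]]'; python3 - <<'E'
from h import *
st()
im,d=bot.read_camera("side"); cv2.imwrite("pics/side11.png",im)
# loupe from initial clouds
l=np.array([.4935,.289]); hd=17.; g=l-.085*np.array([np.cos(np.radians(hd)),np.sin(np.radians(hd))]); print(g)
a=bot.get_obs()["eef_pos"]; b=np.r_[g,.19]
for s in [.5,1]: show(row(a+(b-a)*s,Rtool(-23+40*s)*F))
E
```

```text
t: 28.6
eef_pos: [0.6176, -0.3498, 0.2154]
tool_rot: [0.002, -0.552, 0.834, -0.003]
contact_force: [0.7, 0.1, -0.8]
gripper_width: 1.001
t 28.6 pos [ 0.6176 -0.3498  0.2154] q [-0.1044  0.6899  0.8664  1.5247 -0.5537  1.1778 -1.1121] F [ 0.6588  0.0667 -0.844 ] w 1.001
yaw x -113.03863335698735 z [ 0.0067 -0.0038 -1.    ]
[0.4122 0.2641]
-24.21, 21.44, 1.08 | -0.006, -0.001, -0.349
-48.42, 42.88, 2.16 | -0.006, -0.003, -0.699
```

View pics/side11.png

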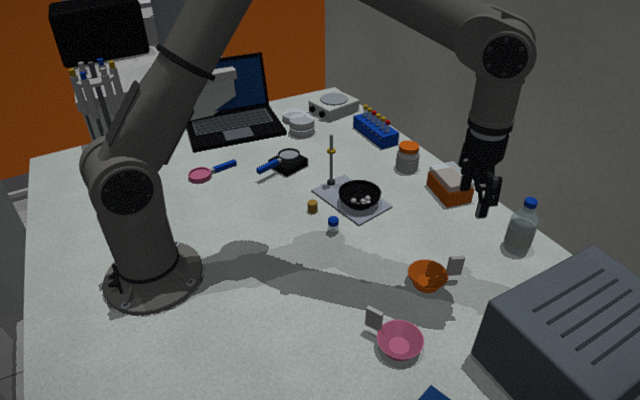

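The empty cup stands upright at (428,277), and the beads are in the dish at (360,197). On to the loupe.

```bash
python3 -m creep '[[[-24.2,21.4,1,0,0,-0.35,1],[-24.2,21.4,1,0,0,-0.35,1],[-24.2,21.4,1,0,0,-0.35,1],[-24.2,21.4,1,0,0,-0.35,1],[-36,32,1.5,-0.006,0,-0.53,1],[-36,32,1.5,-0.006,0,-0.53,1],[-48.4,42.9,2,-0.006,-0.003,-0.7,1],[-48.4,42.9,2,-0.006,-0.003,-0.7,1],[-48.4,42.9,2.1,-0.006,-0.003,-0.7,1],[-48.4,42.9,2.1,-0.006,-0.003,-0.7,1]]]'; python3 - <<'E'
from h import *
st()
show(row([.4122,.2641,.19],Rtool(17)*F))
E
```

```text
t: 29.9
eef_pos: [0.416, 0.246, 0.189]
tool_rot: [0.001, 0.804, -0.594, -0.004]
contact_force: [0.7, 0.4, -0.8]
gripper_width: 0.998
t 29.9 pos [0.416 0.246 0.189] q [-1.286   0.2576  0.7416  2.0805 -0.2321  0.8865 -1.6842] F [ 0.657   0.3542 -0.8476] w 0.998
yaw x -72.88787256463468 z [-0.0066  0.0032 -1.    ]
-1.84, -0.17, -0.10 | 0.005, 0.005, 0.002
```

```bash
python3 -m creep '[[[-1,0,0,0.005,0.005,0,1],[-1.8,-0.15,0,0.005,0.005,0,1],[-1.8,-0.15,0,0.005,0.005,0,1]]]'; python3 - <<'E'
from h import *
from scipy.optimize import least_squares
im,d=bot.read_camera("wrist"); c=bot.calibration("wrist"); st()
cv2.imwrite("pics/wrist12.png",im)
P,uv=cloud(c,d>0,d); b,g,r=im[uv[:,1],uv[:,0]].astype(int).T
h=(b>1.5*r)&(b>50)&(P[:,2]>.042)&(P[:,2]<.055)&(P[:,0]>.34)&(P[:,0]<.48)
Q=P[h]; m=np.median(Q,0); print("handle",h.sum(),Q.mean(0),Q.min(0),Q.max(0))
q=Q[:,:2]-Q[:,:2].mean(0);w,V=np.linalg.eigh(q.T@q/len(q));print(np.degrees(np.arctan2(V[1,1],V[0,1])),np.sqrt(w*12))
fr=P[(P[:,2]>.044)&(P[:,2]<.052)&~h&(np.hypot(P[:,0]-.4935,P[:,1]-.289)<.05)&(np.hypot(P[:,0]-.4935,P[:,1]-.289)>.02)]
f=lambda p: np.hypot(fr[:,0]-p[0],fr[:,1]-p[1])-p[2]
print("frame",len(fr),least_squares(f,[.4935,.289,.034],loss='soft_l1',f_scale=.002).x,fr.min(0),fr.max(0))
E
```

```text
t: 30.28
eef_pos: [0.4141, 0.2612, 0.1892]
tool_rot: [0.0, 0.804, -0.595, 0.0]
contact_force: [0.2, -0.2, -0.1]
gripper_width: 1.002
t 30.32 pos [0.4142 0.2607 0.1893] q [-1.3102  0.2665  0.7374  2.0698 -0.2299  0.8857 -1.7181] F [0.9048 0.0785 0.7229] w 1.001
yaw x -73.02247952059219 z [ 0.0003 -0.0006 -1.    ]
handle 1612 [0.4124 0.265  0.0485] [0.3725 0.2466 0.0441] [0.4492 0.2827 0.0509]
-162.52290935170123 [0.0154 0.077 ]
frame 2152 [0.4935 0.2904 0.0334] [0.4464 0.2551 0.044 ] [0.5303 0.3259 0.0516]
```

View pics/wrist12.png

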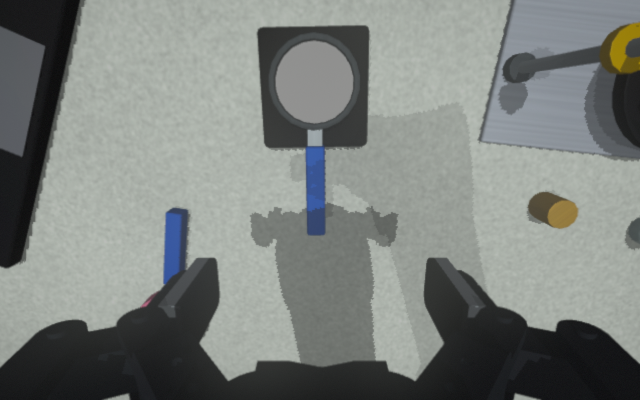

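The wrist view shows the blue handle at (316,190), in line with and centred between the fingers; it measures 15.4 × 77 mm at a heading of 17.5°. Descending.

```bash
python3 - <<'E'
from h import *
show(row([.414,.2655,.0200],Rtool(17.5)*F))
E
```

```text
-0.48, -0.12, 16.93 | -0.000, -0.001, -0.009
```

```bash
python3 -m creep '[[[-0.5,-0.1,4,0,0,-0.009,1],[-0.5,-0.1,9,0,0,-0.009,1],[-0.5,-0.1,13,0,0,-0.009,1],[-0.5,-0.1,15.5,0,0,-0.009,1],[-0.5,-0.1,16.6,0,0,-0.009,1],[-0.5,-0.1,16.9,0,0,-0.009,1],[-0.5,-0.1,16.9,0,0,-0.009,1]]]'; python3 - <<'E'
from h import *
st();show(row([.414,.2655,.0200],Rtool(17.5)*F))
E
```

```text
t: 31.2
eef_pos: [0.4139, 0.2673, 0.0211]
tool_rot: [-0.001, 0.807, -0.591, 0.0]
contact_force: [0.0, 1.3, 0.6]
gripper_width: 1.003
t 31.2 pos [0.4139 0.2673 0.0211] q [-1.1018  0.561   0.5058  2.1633 -0.5285  0.5363 -1.4623] F [0.0419 1.3485 0.581 ] w 1.003
yaw x -72.41408757312271 z [ 0.0013  0.0008 -1.    ]
0.17, 0.04, 0.11 | -0.001, 0.000, 0.001
```

```bash
python3 -m creep '[[[0.15,0,0.1,0,0,0,0.4],[0.15,0,0.1,0,0,0,0],[0.15,0,0.1,0,0,0,0],[0.15,0,0.1,0,0,0,0],[0.15,0,0.1,0,0,0,0],[0.15,0,0.1,0,0,0,0],[0.15,0,0.1,0,0,0,0]]]' 100; python3 - <<'E'
from h import *
st()
E
```

```text
t: 32.08
eef_pos: [0.4136, 0.266, 0.0195]
tool_rot: [-0.0, 0.807, -0.59, -0.0]
contact_force: [-1.4, -0.9, 5.2]
gripper_width: 0.166
t 32.08 pos [0.4136 0.266  0.0195] q [-1.0975  0.563   0.5027  2.1647 -0.5304  0.5335 -1.4579] F [-1.397  -0.8814  5.1868] w 0.166
yaw x -72.36916773678479 z [ 0.0003  0.0004 -1.    ]
```

```bash
python3 -m creep '[[[0,0,-0.4,0,0,0,0],[0,0,-1.4,0,0,0,0],[0,0,-3,0,0,0,0],[0,0,-5,0,0,0,0],[0,0,-7.5,0,0,0,0],[0,0,-10,0,0,0,0],[0,0,-11.6,0,0,0,0],[0,0,-12,0,0,0,0],[0,0,-12,0,0,0,0]]]'; python3 - <<'E'
from h import *
from scipy.optimize import least_squares
im,d=bot.read_camera("wrist"); c=bot.calibration("wrist"); st(); o=bot.get_obs()
cv2.imwrite("pics/wrist13.png",im)
np.savez("wrist13.npz",im=im,d=d)
P,uv=cloud(c,d>0,d); T=q2R(o["tool_rot"]).inv().apply(P-o["eef_pos"])
k=(np.abs(T[:,0])<.05)&(T[:,1]>-.14)&(T[:,1]<.06)&(T[:,2]>-.06)&(T[:,2]<.0)
Q=T[k]; print(len(Q),Q.min(0),Q.max(0))
fr=Q[(Q[:,1]<-.035)]
A=np.c_[fr[:,0],fr[:,1],np.ones(len(fr))]; s=np.linalg.lstsq(A,fr[:,2],rcond=None); print("plane",s[0],np.degrees(s[0][:2]))
f=lambda p: np.hypot(fr[:,0]-p[0],fr[:,1]-p[1])-p[2]
rr=np.hypot(fr[:,0],fr[:,1]+.085); fr=fr[(rr>.022)&(rr<.045)]
print(least_squares(f,[0,-.085,.034],loss='soft_l1',f_scale=.002).x,np.percentile(fr,[1,50,99],axis=0))
E
```

```text
t: 33.2
eef_pos: [0.4133, 0.2659, 0.1392]
tool_rot: [-0.0, 0.807, -0.59, 0.0]
contact_force: [1.1, -0.4, -1.1]
gripper_width: 0.168
t 33.25 pos [0.4132 0.2656 0.1389] q [-1.2699  0.358   0.6996  2.1094 -0.3258  0.7812 -1.6298] F [-0.0829  0.7903 -0.9551] w 0.165
yaw x -72.36372151142322 z [-0.0004 -0.0006 -1.    ]
54659 [-0.0453 -0.1014 -0.06  ] [ 0.0458  0.03   -0.0031]
plane [-0.0004 -0.047  -0.0273] [-0.0225 -2.6934]
[ 0.     -0.083   0.0295] [[-0.0339 -0.1003 -0.0298]
 [ 0.0004 -0.0722 -0.0231]
 [ 0.034  -0.0423 -0.0209]]
```

View pics/wrist13.png

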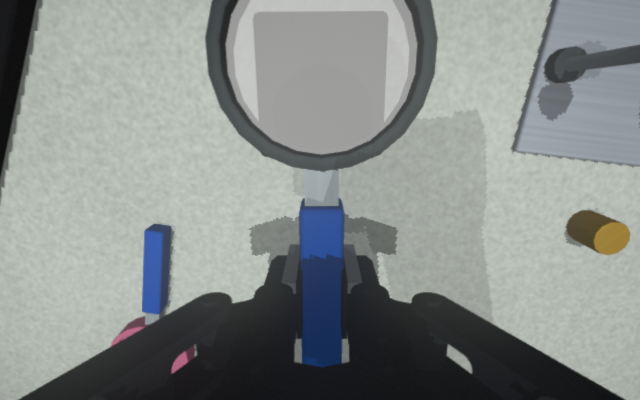

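```bash
python3 - <<'E'
from h import *
from scipy.optimize import least_squares
z=np.load("wrist13.npz");im,d=z["im"],z["d"];c=bot.calibration("wrist");o=bot.get_obs()
P,uv=cloud(c,d>0,d); T=q2R(o["tool_rot"]).inv().apply(P-o["eef_pos"]); 
px=im[uv[:,1],uv[:,0]].astype(int); dark=px.max(1)<100
k=dark&(uv[:,1]<172)&(uv[:,0]>195)&(uv[:,0]<450)&(T[:,2]>-.06)&(T[:,2]<.02)
fr=T[k]; print(len(fr),np.percentile(fr,[2,50,98],axis=0))
for it in range(4):
    A=np.c_[fr[:,0],fr[:,1]+.085,np.ones(len(fr))]; s=np.linalg.lstsq(A,fr[:,2],rcond=None)[0]; rs=fr[:,2]-A@s; fr=fr[np.abs(rs)<2*rs.std()+1e-4]
print("plane",s,np.degrees(s[:2]),len(fr),rs.std())
f=lambda p: np.hypot(fr[:,0]-p[0],fr[:,1]-p[1])-p[2]
print(least_squares(f,[0,-.085,.034],loss='soft_l1',f_scale=.002).x, least_squares(lambda p:np.hypot(fr[:,0]-p[0],fr[:,1]-p[1])-.0335,[0,-.085],loss='soft_l1',f_scale=.002).x)
b,g,r=px.T
h=(b>1.6*r)&(b>60)&(np.abs(uv[:,0]-322)<30)&(uv[:,1]>200)&(T[:,2]>-.06)&(T[:,2]<.02); H=T[h]
A=np.c_[H[:,0],H[:,1],np.ones(len(H))]; s=np.linalg.lstsq(A,H[:,2],rcond=None)[0];print("handle",len(H),np.percentile(H,[2,50,98],axis=0),np.degrees(s[:2]),s[2])
st()
E
```

```text
7793 [[-0.03376634 -0.09885009 -0.02987955]
 [ 0.00043948 -0.07177678 -0.02833929]
 [ 0.03397949 -0.05020184 -0.0230451 ]]
plane [-0.00077647 -0.00495726 -0.02839982] [-0.04448854 -0.28403029] 6322 0.0007042206287961317
[ 8.18699023e-05 -8.38909222e-02  3.27619649e-02] [ 7.97313861e-05 -8.46725520e-02]
handle 6460 [[-0.00699465 -0.03461771 -0.02990323]
 [ 0.00013066 -0.00741957 -0.02868306]
 [ 0.00753471  0.02771509 -0.02700501]] [ 0.23061898 -0.30683407] -0.0286706503981431
t 33.25 pos [0.4132 0.2656 0.1389] q [-1.2699  0.358   0.6996  2.1094 -0.3258  0.7812 -1.6298] F [-0.0829  0.7903 -0.9551] w 0.165
yaw x -72.36372151142322 z [-0.0004 -0.0006 -1.    ]
```

The loupe is held level within 0.3°, with the lens centre at tool (0, -84.5, -19.4) mm. The direct path would hit the post, so I'll carry it over the top.

```bash
python3 -m creep '[[[0,0,-1,0,0,0,0],[0,0,-2.5,0,0,0,0],[0,0,-4.5,0,0,0,0],[0,0,-6.5,0,0,0,0],[0,0,-7.5,0,0,0,0],[0,0,-7.8,0,0,0,0]]]'; python3 - <<'E'
from h import *
st()
show(row([.4971,.0036,.216],Rtool(0)*F))
E
```

```text
t: 34.0
eef_pos: [0.4138, 0.266, 0.218]
tool_rot: [-0.001, 0.807, -0.59, 0.0]
contact_force: [0.7, -0.0, -1.3]
gripper_width: 0.168
t 34.0 pos [0.4138 0.266  0.218 ] q [-1.359   0.2274  0.7744  2.0367 -0.1957  0.9488 -1.7459] F [ 0.6638 -0.0236 -1.2588] w 0.168
yaw x -72.36739242554282 z [ 0.0009  0.0011 -1.    ]
27.53, 0.01, 0.18 | -0.001, 0.001, 0.308
```

```bash
python3 -m creep '[[[0.8,0,0,0,0,0.01,0],[2.5,0,0,0,0,0.03,0],[5.5,0,0,0,0,0.06,0],[9,0,0,0,0,0.1,0],[12.5,0,0,0,0,0.14,0],[16,0,0,0,0,0.18,0],[19.5,0,0.1,0,0,0.22,0],[22.5,0,0.1,0,0,0.25,0],[25,0,0.1,0,0,0.28,0],[27,0,0.2,0,0,0.3,0]]]'; python3 - <<'E'
from h import *
st()
show(row([.4971,.0036,.1076],Rtool(0)*F))
E
```

```text
t: 35.25
eef_pos: [0.495, 0.0047, 0.2153]
tool_rot: [0.0, 0.708, -0.706, 0.0]
contact_force: [0.6, -0.6, -1.0]
gripper_width: 0.167
t 35.25 pos [0.495  0.0047 0.2153] q [-0.9129  0.276   0.934   2.0374 -0.2711  0.9548 -1.4067] F [ 0.6111 -0.5705 -1.0471] w 0.167
yaw x -89.86760267745133 z [ 0.0001 -0.0005 -1.    ]
0.11, -0.21, 10.77 | -0.000, -0.001, 0.002
```

```bash
python3 -m creep '[[[0.1,-0.1,1,0,0,0,0],[0.1,-0.2,3,0,0,0.002,0],[0.1,-0.2,5.5,0,0,0.002,0],[0.1,-0.2,8,0,0,0.002,0],[0.1,-0.2,9.8,0,0,0.002,0],[0.1,-0.2,10.5,0,0,0.002,0],[0.1,-0.2,10.8,0,0,0.002,0],[0.1,-0.2,10.8,0,0,0.002,0]]]'; python3 - <<'E'
from h import *
st()
for n in ["scene","side"]:
    im,d=bot.read_camera(n); c=bot.calibration(n); np.savez(f"{n}14.npz",im=im,d=d)
    s=(slice(150,300),slice(240,420)) if n=="scene" else (slice(120,250),slice(280,430))
    cv2.imwrite(f"pics/{n}14.png",im[s].repeat(4,0).repeat(4,1))
    P,uv=cloud(c,d>0,d); px=im[uv[:,1],uv[:,0]].astype(int); b,g,r=px.T
    ye=(P[:,2]>.08)&(np.hypot(P[:,0]-.559,P[:,1]-.126)<.03)&(r>1.5*b)&(r>70)
    print(n,"ring",ye.sum(),np.percentile(P[ye],[2,50,98],axis=0))
    fr=P[(np.hypot(P[:,0]-.5816,P[:,1]-.0036)<.045)&(P[:,2]>.1)&(P[:,2]<.15)]
    print(" lens",len(fr),np.percentile(fr,[1,50,99],axis=0))
    dr=P[(np.hypot(P[:,0]-.5816,P[:,1]-.0036)<.075)&(P[:,2]>.044)&(P[:,2]<.055)]
    # ring pixel extents
    v=uv[ye][:,1];u=uv[ye][:,0];print(" px",u.min(),u.max(),v.min(),v.max())
E
```

```text
t: 36.25
eef_pos: [0.4978, 0.0075, 0.1078]
tool_rot: [-0.0, 0.709, -0.705, 0.0]
contact_force: [-0.2, 0.8, -0.8]
gripper_width: 0.17
t 36.25 pos [0.4978 0.0075 0.1078] q [-0.7569  0.457   0.7799  2.1216 -0.4778  0.7412 -1.2317] F [-0.2382  0.7845 -0.8092] w 0.17
yaw x -89.6807023853683 z [ 0.0011  0.0002 -1.    ]
scene ring 74 [[0.5481 0.1163 0.1216]
 [0.5639 0.1295 0.1267]
 [0.571  0.1384 0.131 ]]
 lens 723 [[ 0.5422 -0.0262  0.1191]
 [ 0.5868  0.0084  0.1304]
 [ 0.6187  0.042   0.138 ]]
 px 357 368 230 238Traceback (most recent call last):
  File "<stdin>", line 9, in <module>
    return _quantile_unchecked(
        a, q, axis, out, overwrite_input, method, keepdims, weights)
    return _ureduce(a,
                    func=_quantile_ureduce_func,
    ...<5 lines>...
                    overwrite_input=overwrite_input,
                    method=method)
    r = func(a, **kwargs)
    result = _quantile(arr,
                       quantiles=q,
    ...<2 lines>...
                       out=out,
                       weights=wgt)
    slices_having_nans = np.isnan(arr[-1, ...])
                                  ~~~^^^^^^^^^
IndexError: index -1 is out of bounds for axis 0 with size 0
```

View pics/scene14.png

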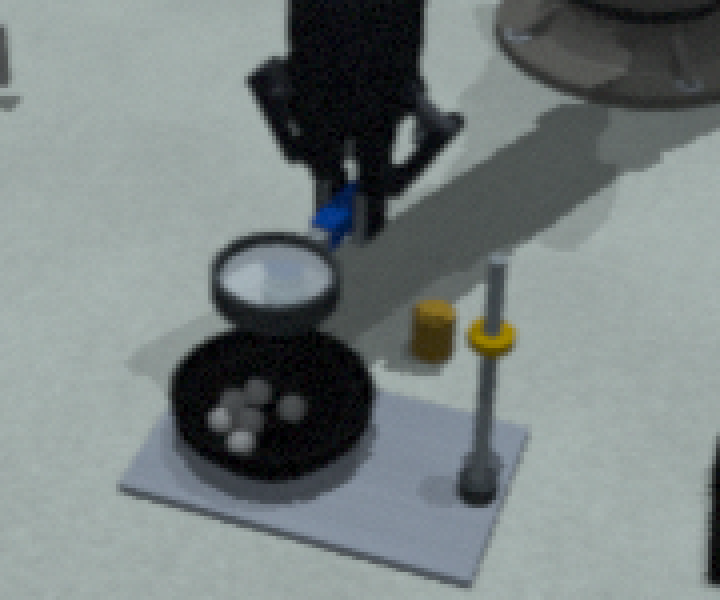

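View pics/side14.png

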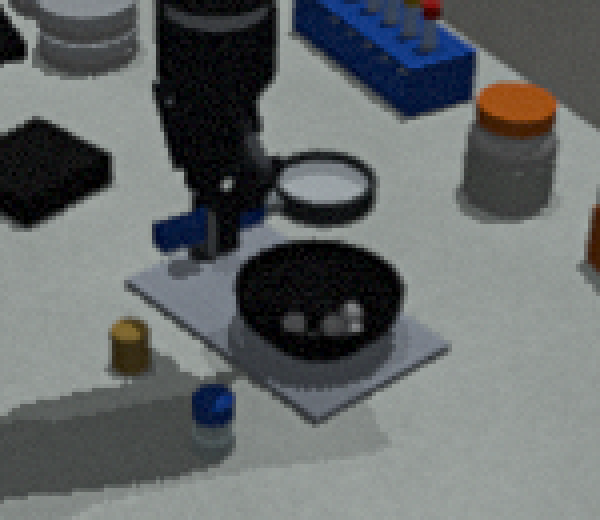

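```bash
python3 - <<'E'
from h import *
th=np.linspace(0,2*np.pi,60)
def cyl(cx,cy,z0,r,hh): return np.concatenate([np.c_[cx+r*np.cos(th),cy+r*np.sin(th),np.full(60,z)] for z in (z0-hh,z0+hh)])
def cen(c,P):
    h=cv2.convexHull(proj(c,P).astype(np.float32)); m=cv2.moments(h); return np.array([m['m10']/m['m00'],m['m01']/m['m00']]),m['m00']
o=bot.get_obs()
for n,fs in [("scene",["scene0","scene14"]),("side",["side0"])]:
    c=bot.calibration(n)
    for f in fs:
        z=np.load(f+".npz");im=z["im"].astype(float)
        pc=proj(c,[.559,.1258,.127])[0].astype(int); x0,y0=pc-14
        p=im[y0:y0+28,x0:x0+28]; sat=np.clip((p[...,2]+p[...,1])/2-p[...,0]-25,0,None)
        yy,xx=np.mgrid[y0:y0+28,x0:x0+28]
        # exclude far pixels (weight)
        dm=np.hypot(xx-pc[0],yy-pc[1])<10; w=sat*dm
        c0=np.array([(w*xx).sum(),(w*yy).sum()])/w.sum()
        for z0 in (.123,.127,.131):
            print(f,z0,cen(c,cyl(.559,.1258,z0,.013,.004)),"meas",c0,"area",(w>0).sum())
# lens frame in scene14: expected from TCP
L=o["eef_pos"]+q2R(o["tool_rot"]).apply([0,-.0845,-.0194]); print("lens",L)
for n in ["scene","side"]:
    c=bot.calibration(n); z=np.load(n+"14.npz") if n=="scene" else None
    im,d=bot.read_camera(n)
    np.savez(n+"15.npz",im=im,d=d)
    s=bot.silhouettes(n,"lens"); 
    for r in s: print(n,r["p"],r["xy"])
    print(cen(c,cyl(*L,.036,.009)),"handle incl n/a")
    P,uv=cloud(c,d>0,d); px=im[uv[:,1],uv[:,0]].astype(int)
    k=(np.hypot(P[:,0]-L[0],P[:,1]-L[1])<.05)&(P[:,2]>.105)&(P[:,2]<.15)
    Q=P[k]; print(n,"top cloud",len(Q),np.percentile(Q,[2,50,98],axis=0), "bbox mid",(np.percentile(Q,1,axis=0)+np.percentile(Q,99,axis=0))/2)
    d_=(d>0)
st()
E
```

```text
scene0 0.123 (array([361.79138361, 234.09757206]), 111.18037639418617) meas [362.03060365 233.84108563] area 94
scene0 0.127 (array([361.92139298, 232.64128359]), 111.49235531291924) meas [362.03060365 233.84108563] area 94
scene0 0.131 (array([362.05208926, 231.17767631]), 111.8050730326213) meas [362.03060365 233.84108563] area 94
scene14 0.123 (array([361.79138361, 234.09757206]), 111.18037639418617) meas [362.09934171 233.87543815] area 97
scene14 0.127 (array([361.92139298, 232.64128359]), 111.49235531291924) meas [362.09934171 233.87543815] area 97
scene14 0.131 (array([362.05208926, 231.17767631]), 111.8050730326213) meas [362.09934171 233.87543815] area 97
side0 0.123 (array([331.71441166, 150.88491762]), 54.44591225637123) meas [330.99704641 150.06751055] area 34
side0 0.127 (array([331.7202171 , 149.67581955]), 54.54037170158699) meas [330.99704641 150.06751055] area 34
side0 0.131 (array([331.72602589, 148.46231474]), 54.634369359351695) meas [330.99704641 150.06751055] area 34
lens [0.5822849  0.00801803 0.12743291]
scene 0.68 [495.7, 229.7]
scene 0.64 [308.4, 216.6]
(array([308.89963632, 220.58196956]), 733.042042554589) handle incl n/a
scene top cloud 739 [[ 0.53658838 -0.02483494  0.12005699]
 [ 0.58633363  0.00853509  0.13049777]
 [ 0.61886471  0.04152243  0.13793873]] bbox mid [0.57663619 0.00831119 0.12882771]
side 0.92 [357.9, 170.7]
side 0.6 [207.1, 169.8]
(array([360.55673515, 166.92666935]), 452.37968664313667) handle incl n/a
side top cloud 424 [[ 0.53937624 -0.02822997  0.12059042]
 [ 0.57917548  0.0015273   0.13082505]
 [ 0.61293672  0.03798899  0.1380858 ]] bbox mid [0.57548406 0.00550507 0.12881625]
t 36.55 pos [0.4976 0.0076 0.1077] q [-0.7571  0.4569  0.7799  2.1219 -0.4779  0.7411 -1.2316] F [-0.2153 -0.6711 -1.1836] w 0.167
yaw x -89.66955713492978 z [ 0.001   0.0003 -1.    ]
```

```bash
python3 - <<'E'
from h import *
th=np.linspace(0,2*np.pi,90)
def cyl(cx,cy,z0,r,hh): return np.concatenate([np.c_[cx+r*np.cos(th),cy+r*np.sin(th),np.full(90,z)] for z in (z0-hh,z0+hh)])
o=bot.get_obs(); L=o["eef_pos"]+q2R(o["tool_rot"]).apply([0,-.0845,-.0194])
for n in ["scene","side"]:
    c=bot.calibration(n); z=np.load(n+"15.npz");im,d=z["im"],z["d"]
    v,u=np.mgrid[0:400,0:640]; P=deproj(c,np.c_[u.ravel(),v.ravel()],d.ravel()).reshape(400,640,3)
    m=(d>0)&(np.hypot(P[...,0]-L[0],P[...,1]-L[1])<.047)&(P[...,2]>.105)&(P[...,2]<.15)
    h=cv2.convexHull(proj(c,cyl(*L,.036,.009)).astype(np.float32)).reshape(-1,2)
    print(n,"pred u",h[:,0].min(),h[:,0].max(),"v",h[:,1].min(),h[:,1].max())
    # measured extents: rows near lens centre columns
    us=np.nonzero(m.any(0))[0]; cu=int(round(h[:,0].mean())); 
    for col in (cu-3,cu,cu+3):
        vs=np.nonzero(m[:,col])[0]; print("  col",col,vs.min()-.5,vs.max()+.5)
    print("  u",us.min()-.5,us.max()+.5)
    # dish rim (outer r .060 top z .048)
    Rr=proj(c,np.c_[DISH[0]+.06*np.cos(th),DISH[1]+.06*np.sin(th),np.full(90,.048)]); print("  dish pred",Rr.min(0),Rr.max(0))
    z0=np.load(n+"0.npz"); g=z0["im"].max(2)<45; P0=deproj(c,np.c_[u.ravel(),v.ravel()],z0["d"].ravel()).reshape(400,640,3)
    k=(np.hypot(P0[...,0]-DISH[0],P0[...,1]-DISH[1])<.07)&(P0[...,2]>.0095)
    vv,uu=np.nonzero(k); print("  dish meas u",uu.min()-.5,uu.max()+.5,"v",vv.min()-.5,vv.max()+.5)
    J=(proj(c,L+np.eye(3)*.001)-proj(c,L)); print("  px per mm x,y,z",J.round(2).tolist())
E
```

```text
scene pred u 292.46588 325.46426 v 207.32841 234.02025
  col 306 207.5 233.5
  col 309 207.5 233.5
  col 312 207.5 233.5
  u 291.5 324.5
  dish pred [281.39142516 230.14349875] [333.48901572 264.97606661]
  dish meas u 277.5 337.5 v 230.5 280.5
  px per mm x,y,z [[-0.24, 0.24], [0.39, 0.15], [-0.0, -0.36]]
side pred u 347.0048 374.06558 v 157.03603 177.03877
  col 357 157.5 176.5
  col 360 157.5 176.5
  col 363 157.5 176.5
  u 346.5 373.5
  dish pred [338.44105492 179.60510727] [381.48935138 204.67438766]
  dish meas u 335.5 384.5 v 179.5 217.5
  px per mm x,y,z [[0.31, -0.1], [-0.2, -0.17], [0.02, -0.31]]
```

The two fixed cameras put the ring between 0.124 and 0.127 m. I'll rise a little for a close wrist-camera view of it.

```bash
python3 -m creep '[[[0.2,0,-1.5,0,0,0,0],[0.4,0,-4.5,0,0,0,0],[0.4,0,-7.5,0,0,0,0],[0.4,0,-9,0,0,0,0],[0.4,0,-9,0,0,0,0]]]'; python3 - <<'E'
from h import *
im,d=bot.read_camera("wrist"); c=bot.calibration("wrist"); st()
cv2.imwrite("pics/wrist16.png",im); np.savez("wrist16.npz",im=im,d=d)
P,uv=cloud(c,d>0,d); b,g,r=im[uv[:,1],uv[:,0]].astype(int).T
ye=(r>1.5*b)&(r>60)&(P[:,2]>.09)&(np.hypot(P[:,0]-.559,P[:,1]-.126)<.04)
Q=P[ye]; print(len(Q),np.percentile(Q,[1,10,50,90,99],axis=0) if len(Q) else "")
print(np.histogram(Q[:,2],bins=np.arange(.115,.14,.001)))
pt=(P[:,2]>.165)&(P[:,2]<.19)&(np.hypot(P[:,0]-.559,P[:,1]-.126)<.03); print("post top",pt.sum(),np.percentile(P[pt],[2,50,98],axis=0) if pt.sum() else "")
pl=(np.abs(P[:,2]-.008)<.006)&(np.hypot(P[:,0]-.559,P[:,1]-.126)<.06); print("plate z",np.median(P[pl,2]))
E
```

```text
t: 37.17
eef_pos: [0.498, 0.0037, 0.1983]
tool_rot: [-0.001, 0.709, -0.705, 0.0]
contact_force: [-0.0, -1.1, -2.0]
gripper_width: 0.164
t 37.23 pos [0.4973 0.0038 0.1974] q [-0.8849  0.3115  0.9171  2.0514 -0.3116  0.9201 -1.3639] F [ 0.4247  0.9382 -1.7644] w 0.171
yaw x -89.64912660665617 z [ 0.0006  0.0006 -1.    ]
1191 [[0.5453 0.1151 0.1194]
 [0.5478 0.1163 0.1236]
 [0.5584 0.1232 0.126 ]
 [0.5664 0.1331 0.127 ]
 [0.5687 0.1376 0.1409]]
(array([  0,   0,   0,   6,  12,  19,  32,  32,  30,  84, 407, 439,  83,
         3,   3,   3,   1,   3,   3,   2,   3,   2,   6,   0,   2]), array([0.115, 0.116, 0.117, 0.118, 0.119, 0.12 , 0.121, 0.122, 0.123,
       0.124, 0.125, 0.126, 0.127, 0.128, 0.129, 0.13 , 0.131, 0.132,
       0.133, 0.134, 0.135, 0.136, 0.137, 0.138, 0.139, 0.14 ]))
post top 628 [[0.5527 0.1227 0.1655]
 [0.5574 0.1256 0.1738]
 [0.5618 0.1321 0.1756]]
plate z 0.007565957940892484
```

View pics/wrist16.png

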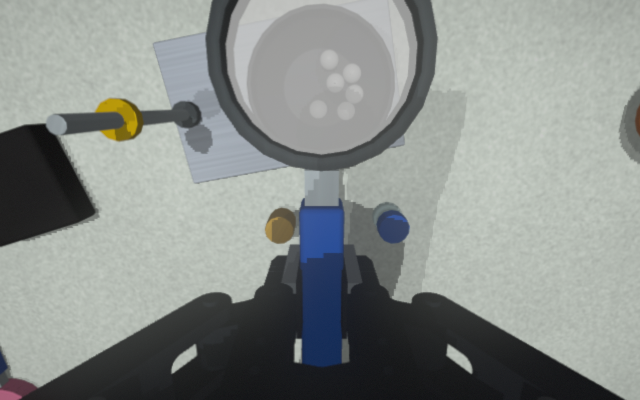

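The wrist view shows the ring at (118,118). Its top is at about 0.1265 m and its lower edge about 0.1185 m, so its centre is near 0.1225 m; the fixed cameras had mostly seen the top face. The post top and base plate read within about 1 mm of their known heights. Lowering to that height.

```bash
python3 - <<'E'
from h import *
show(row([.4971,.0036,.1031],Rtool(0)*F))
E
python3 -m creep '[[[0,0,-0.0,0,0,0,0],[0,0,1.5,0,0,0.003,0],[0,0,4,0,0,0.006,0],[0,0,6.5,0,0,0.006,0],[0,0,8.5,0,0,0.006,0],[0,0,9.3,0,0,0.006,0],[0,0,9.4,0,0,0.006,0],[0,0,9.4,0,0,0.006,0]]]'; python3 - <<'E'
from h import *
st();show(row([.4971,.0036,.1031],Rtool(0)*F))
E
```

```text
0.02, 0.02, 9.43 | -0.001, 0.001, 0.006
t: 38.22
eef_pos: [0.4977, 0.0033, 0.1037]
tool_rot: [0.0, -0.707, 0.707, -0.0]
contact_force: [-0.3, 0.5, -1.0]
gripper_width: 0.173
t 38.23 pos [0.4977 0.0033 0.1037] q [-0.7469  0.4659  0.7792  2.1243 -0.4903  0.7346 -1.2185] F [-0.2826  0.5288 -0.9728] w 0.173
yaw x -90.03902287609962 z [ 0.0009 -0.     -1.    ]
-0.03, 0.06, 0.06 | -0.001, -0.000, -0.001
```

```bash
python3 -m creep '[[[0,0.05,0.05,0,0,0,0],[0,0.05,0.05,0,0,0,0],[0,0.05,0.05,0,0,0,0],[0,0.05,0.05,0,0,0,0],[0,0.05,0.05,0,0,0,0],[0,0.05,0.05,0,0,0,0]]]'; python3 - <<'E'
from h import *
from scipy.optimize import least_squares
im,d=bot.read_camera("wrist"); c=bot.calibration("wrist"); st(); o=bot.get_obs()
P,uv=cloud(c,d>0,d); T=q2R(o["tool_rot"]).inv().apply(P-o["eef_pos"]); 
px=im[uv[:,1],uv[:,0]].astype(int)
k=(px.max(1)<100)&(uv[:,1]<172)&(uv[:,0]>195)&(uv[:,0]<450)&(T[:,2]>-.04)&(T[:,2]<-.018)
fr=P[k]
for it in range(4):
    A=np.c_[fr[:,0]-.5816,fr[:,1]-.0036,np.ones(len(fr))]; s=np.linalg.lstsq(A,fr[:,2],rcond=None)[0]; rs=fr[:,2]-A@s; fr=fr[np.abs(rs)<2*rs.std()+1e-4]
print("tilt deg",np.degrees(s[:2]),"mid z",s[2]-.009,"centre",least_squares(lambda p:np.hypot(fr[:,0]-p[0],fr[:,1]-p[1])-.0335,[.58,0],loss='soft_l1',f_scale=.002).x)
for n in ["scene","side"]:
    im,d=bot.read_camera(n); cv2.imwrite(f"pics/{n}17.png",im)
    c=bot.calibration(n); z=np.load(n+"0.npz")
    for nm,p in [("weight",[.453,.042,.0]),("vial",[.46,-.064,.0])]:
        r=[]
        for dd in (z["d"],d):
            P,_=cloud(c,dd>0,dd); k=(np.hypot(P[:,0]-p[0],P[:,1]-p[1])<.03)&(P[:,2]>.015)&(P[:,2]<.06); r.append(P[k].mean(0))
        print(n,nm,r)
E
```

```text
t: 38.98
eef_pos: [0.4969, 0.0035, 0.1029]
tool_rot: [0.0, -0.707, 0.707, -0.0]
contact_force: [-0.7, -0.6, -1.1]
gripper_width: 0.169
t 39.02 pos [0.4969 0.0035 0.1029] q [-0.7468  0.4662  0.7782  2.1262 -0.4911  0.733  -1.2178] F [-0.697  -0.7277 -1.2114] w 0.172
yaw x -90.02364465771069 z [ 0.0003  0.     -1.    ]
tilt deg [-0.2164 -0.0319] mid z 0.12229353577803632 centre [0.5815 0.0036]
scene weight [array([0.4577, 0.0449, 0.0278]), array([0.4583, 0.0447, 0.0278])]
scene vial [array([ 0.4657, -0.0611,  0.0349]), array([ 0.4466, -0.0656,  0.0445])]
side weight [array([0.4494, 0.0383, 0.0278]), array([0.4495, 0.0384, 0.0277])]
side vial [array([ 0.455 , -0.0685,  0.0353]), array([ 0.4551, -0.0685,  0.0354])]
```

View pics/scene17.png

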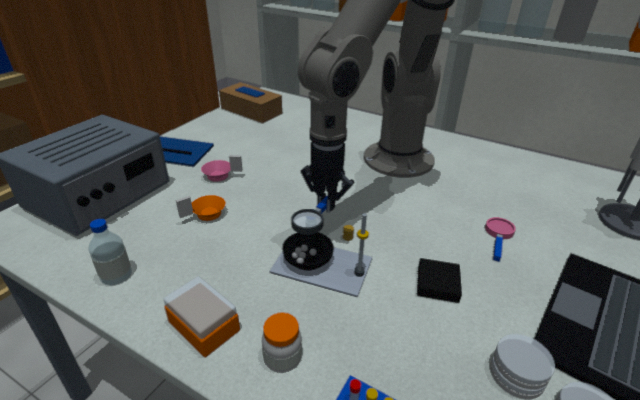

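View pics/side17.png

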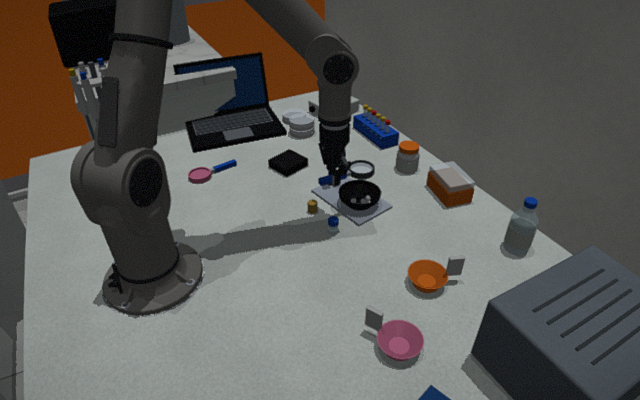

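The scene view shows the lens at (307,222) above the dish, and the empty cup upright at (208,208). The side view shows the weight at (312,206) and the vial at (333,223), both unmoved. The scene camera's vial reading changed only because the loupe now hides most of the vial there. Handing in.

```bash
python3 - <<'E'
from station import bot
print(bot.hand_in())
E
```

```text
the job is handed in; nothing more can be done
None
```

I finished the job and handed it in at about 39 s on the robot's clock; no verdict was reported. I gripped the orange cup by its fin, put it down once to regrasp it half-turned so the pour stayed clear of the gauge post, and tipped all six beads into the dish. The empty cup is back upright on the bench, and the loupe is held by its blue handle over the dish.

**Last checks:**
- **Lens position:** it is centred at (0.5815, 0.0036) m, within 1 mm of the measured dish centre.
- **Lens height and level:** the mid-plane is at about 0.1223 m and the tilt is about 0.2°.
- **Beads:** all six were counted in the dish.
- **Bystanders:** the weight and vial had not moved from their starting positions in the side camera. In the scene camera the weight matched too, but the loupe hid most of the vial. The ring had not moved in the scene camera when I last compared it, just before the final lowering.

**Disagreements:**
- **Ring height:** my first readings from the fixed cameras gave 0.124–0.127 m. I went with 0.1225 m from the close wrist view, which showed both the top and the lower edge of the ring.
- **Dish centre:** the two fixed cameras differed by about 4 mm, so I used their mean.

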